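# Unhook the dough scraper and stand it in the drying rack

### The job

Take the dough scraper off the barbed hook by raising it, tilting it and backing it out over the barb, easing it along so gently that you never force or bend the springy hook. Then stand it upright, blade edge down, fully home and roughly centred in the slot of the white drying rack, and let go, without pushing the other things on the table about.

Things in the scene. Friction and masses are not known exactly. Their poses are not given: they have to be found in the camera images.
- scraper_grip (a point): Centre of the dough scraper's black handle, 20 mm thick (x), 104 mm wide (y), 30 mm tall (z, up). Below it a steel blade 4 mm thick (x), 100 mm wide (y), 130 mm tall (z). This point is 143 mm above the blade's lower edge. 0.13 to 0.25 kg, centre of mass below the eye.
- scraper_eye (a point): Centre of the hanging eye, a hole through the blade 14 mm tall (z) and 13 mm wide (y), 95 mm above the blade's lower edge, 48 mm below the handle's centre. Axes as scraper_grip. At the start the eye's upper edge rests on the hook's level rod.
- hook_stand: Steel hook stand, fixed: foot 100 mm across, post ending 148 mm above the table in a cap 18 mm across. Origin: centre of the foot's underside. The hook points along its -x axis (to the robot's left): a level round rod 7 mm thick, axis 140 mm up, springy up and down (1 mm per 10 N at the bend, per 4 N at the barb tip). Over 10 N between scraper and hook spoils it.
- hook_bend (a point): On the rod's axis, 62 mm from the post's axis: the level rod ends, the barb arm begins; axes as hook_stand. The arm, 7 mm thick and 52 mm long, rises outward at 30 to 60 degrees and is bent up to 21 degrees sideways, not measured. To pass, tilt the blade 30 to 45 degrees, top towards the post, the eye's lower edge lightly touching the arm's underside (about 3 N), following it.
- hook_post (a point): Centre of the post at the height of the rod's axis; axes as hook_stand. About the barb at the hook's far end: it is 5 mm thick, 9 mm long and runs back from the arm's tip above the arm, at 35 degrees to it, so that across the arm the hook there reaches 3.5 mm below the arm's axis and 7.7 mm above it.
- rack_slot (a point): Centre of the slot's floor in the white drying rack, which is fixed to the table (base 95 x 150 mm, slot floor 10 mm above the table). The slot is 10 mm wide (x axis), 130 mm long along the y axis, open at both ends, between two walls whose straight part ends 45 mm above the slot floor and whose lips flare out to about 24 mm wide, 57 mm above the slot floor. z up.
- timer: Red and white kitchen timer, 62 mm across, 40 mm tall, bystander. Origin at the centre of its underside.
- film_box: Green film box 59 x 303 x 50 mm, bystander. Origin at the centre of its underside.
- salt_shaker: Salt shaker 44 mm across, 90 mm tall, bystander. Origin at the centre of its underside.
Mind the look-alikes: they are no part of the job. There is more than one size of the part that bears scraper_grip; the job needs the smaller.

How it is judged (in metres and radians):
On the way:
1. the scraper is off the hook and held in the gripper, clear of the barb tip (distance between scraper_eye and hook_bend above 0.075 m and contact force between the fingers and scraper above 1 N and contact force between scraper and hook_stand below 0.1 N and height (world z) of scraper_eye above 0.12 m), for 0.2 s.
At the end, for the whole second after the job is handed in: The scraper stands upright (within 0.25 rad), blade edge down on the floor of the rack's slot (eye 85 to 100 mm above the slot floor), within 30 mm of the slot's middle along its length and 22 mm across, at rest (z of scraper_eye in the frame of rack_slot between 0.085 and 0.1 m and x of scraper_eye in the frame of rack_slot between -0.022 and 0.022 m and y of scraper_eye in the frame of rack_slot between -0.03 and 0.03 m and angle between scraper_eye's own z axis and vertical below 0.25 rad and linear speed of scraper below 0.02 m/s); the robot touches nothing.
It fails at once if the scraper presses on the hook with more than 10 N (contact force between scraper and hook_stand above 10 N).
It fails at once if the timer, the film box or the salt shaker is pushed more than 30 mm (distance of any of timer, film_box, salt_shaker from where it was at the start of the episode above 0.03 m).
It also fails if it takes over 72 s, if anything falls off the work surface, if the arm or the gripper's body presses on something with over 40 N, if the wrist force passes 120 N, or if a joint passes its speed limit or range.

### The arm

A 6-joint arm with a two-finger parallel gripper is mounted at the origin on a cart in front of the work surface, level with it; the furniture and walls round the work are solid. World frame = base frame: x ahead of the robot, y to its left, z up, the work surface at z = 0. Lengths are in m, angles in degrees, forces in N, time in s.
With the tool pointing down it reaches from about 0.325 to 0.9 m from the base axis. Payload 6.1 kg.
Tool frame: the origin (TCP) lies midway between the tips of the shut fingers; the grasp point (between the pads) lies 19 mm behind it; z points along the fingers, y is the line along which they close (so a half turn about z gives the same grasp; the last joint's range is limited). The gripper opens to 85 mm and grips with 20 to 120 N. Pads are 22 mm wide; open, the fingers measure 114 mm over their backs; the gripper's body (76 mm by 85 mm) begins 54 mm behind the grasp point. The pads swing forward as they close: fully open they stand 13 mm farther back than shut.
Start: joints at [56.66, 12.628, 87.462, -0, 79.91, -7.225], TCP at [0.275, 0.561, 0.231] pointing down, gripper open.
Joint ranges: [-170.65, 170.65], [-52.31, 119.04], [5.05, 147.46], [-71.25, 251.25], [11.57, 151.72], [-153.62, 153.62]. Speed limits (degrees/s): [147.25, 147.25, 172.46, 180, 180, 180].

### API

Orientations are given as [roll, pitch, yaw] about the fixed x, y, z axes, in that order (R = Rz(yaw) Ry(pitch) Rx(roll)).
In Python, from cell import bot, optics gives the robot as it stands. The module is installed in compiled form; this text tells all that it offers.
- The arm moves only by the tool servo_tool, never from a script. Its argument "steps" is a list of rows, each a list of 4 numbers: the shift along the tool's x, y, z in mm, then the turn about the tool's z in degrees. In form: [[x, y, z, yaw], ...]. A call has exactly 8 rows; each row is the pose to reach, as a shift and turn from the pose commanded when the call began, along the tool's axes at that moment; what a row does not reach only later rows make up. A row lasts 1/10 s, in which the tool goes at most 50 mm and 8.59 degrees, less where a joint would pass 70% of its speed; a pose out of reach is approached as far as the arm can. A call with a gripper value outside its range is refused whole. "hand" is the closure, from -1 (fully open) to 1 (shut), set as the call begins (left out, the last holds). The fingers move at their own pace and stop on an object; "force" is the grip in N (left out, the last holds). Time passes only in rows, so rows that repeat a pose let the fingers close, or fill a call up. It gives the time, the measured TCP pose, the force, the opening and the grip force at its end, in the units of the state.
- bot.state(): the state, without advancing time (a new reading comes with each control period).
- optics.grab_frame(name): name is "side" or "top"; returns (picture, depth): 400x640x3 uint8, red, green, blue; 400x640 float32, m along the optical axis (not along the pixel's ray), 0 where there is no reading.
- optics.get_calibration(name): a dict with "vfov" (degrees; the focal length in pixels is half the picture's height over the tangent of half this angle, whatever the lens; pixels are square), "cx", "cy" (the principal point, pixels), "R" (3x3) and "t" (3): a world point X has camera coordinates R X + t. Camera axes: x right, y down, z forward; pixel columns grow to the right and rows downward; lengths in m; the calibration is good to about 2 mm. A picture is of the moment at which its call begins. get_calibration takes no time and is no camera call.
- bot.job_done(): hands the job in; it is judged then, once.
The state is a dict: "clock": time; "joint_positions": joint angles; "joint_vel": joint speeds; "effort": joint torques, N m; "position": TCP position; "tool_rot": TCP orientation; "wrist_force": force on the tool from outside, world axes, zero at the start; "torque": the same for the moment, N m; "finger_gap": opening from 0.0 (shut) to 1.0 (fully open); "gripper_force": force on a finger pad.
Only numpy, scipy, OpenCV 4.12 (cv2) and the standard library are available. Lean on these libraries where they do the work, as an engineer would, in place of code of your own. Each camera call takes 0.05 s, during which the arm holds its last target. There are 200 camera calls.

## Working session

There is one attempt and no reset: what is moved stays moved. The work goes in short steps, Python scripts to look and compute and a tool call to move; the robot and the scene stay as the last step left them, time stands still between calls to the robot, and variables do not carry over. Pictures are saved under pics/ and viewed, at most 12 in all, crops included, and the job is handed in when it is done.

Besides the shell and the picture viewer there is one more tool, called after "Emit:" by a JSON object that holds its "fn" and its "kwargs". servo_tool: Moves the arm, as the interface text tells. Its arguments: {"type":"object","properties":{"steps":{"type":"array"},"hand":{"type":"number"},"force":{"type":"number"}},"required":["steps"]}

```bash
mkdir -p pics; cat > h.py <<'E'
import numpy as np, cv2
from cell import bot, optics
def grab(n,f):
    p,d=optics.grab_frame(n); np.savez(f'{f}.npz',p=p,d=d)
    cv2.imwrite(f'pics/{f}.png',p[:,:,::-1]); return p,d
def cal(n):
    c=optics.get_calibration(n); return 200/np.tan(np.radians(c['vfov']/2)),c['cx'],c['cy'],np.array(c['R']),np.array(c['t'])
def unproj(n,u,v,z):
    f,cx,cy,R,t=cal(n); u,v,z=map(np.asarray,(u,v,z))
    P=np.stack([(u-cx)*z/f,(v-cy)*z/f,z],-1); return (P-t)@R
def proj(n,X):
    f,cx,cy,R,t=cal(n); P=np.asarray(X)@R.T+t; return np.stack([f*P[...,0]/P[...,2]+cx,f*P[...,1]/P[...,2]+cy],-1)
def cloud(n,d):
    v,u=np.mgrid[:400,:640]; X=unproj(n,u,v,d); X[d==0]=np.nan; return X
E
python3 - <<'E'
from h import *
a,_=grab('side','s0'); b,_=grab('top','t0')
for n in('side','top'):
    c=cal(n); print(n,optics.get_calibration(n).keys(),c[0],c[1],c[2],'cam at',-c[3].T@c[4],'fwd',c[3][2])
print(bot.state())
E
```

```text
side dict_keys(['vfov', 'cx', 'cy', 'R', 't']) 512.5893614466383 314.9526809206038 191.8864374232172 cam at [-0.07385909 -0.81332309  0.80543321] fwd [ 0.46759016  0.70959261 -0.5271032 ]
top dict_keys(['vfov', 'cx', 'cy', 'R', 't']) 416.15025365067754 309.87336887066243 195.02817045277317 cam at [0.27733997 0.05209767 1.36654273] fwd [ 0.17123976  0.02097393 -0.98500611]
{'clock': 0.1, 'joint_positions': array([ 5.66602667e+01,  1.26710552e+01,  8.75214695e+01, -7.90277530e-04,
        7.99110953e+01, -7.22583998e+00]), 'joint_vel': array([ 0.07136561, -0.07222883, -0.18522182, -0.07289733,  0.03730908,
        0.05518883]), 'effort': array([ 1.49647662e-03, -4.98243570e+01, -3.90544689e+01,  7.02988268e-05,
        5.69287251e-03, -1.10285242e-05]), 'position': array([0.27479924, 0.56071456, 0.23028418]), 'tool_rot': array([-1.79897105e+02, -1.22617583e-02,  1.53886235e+02]), 'wrist_force': array([ 1.11605507,  0.0608385 , -0.19613309]), 'torque': array([0.01566734, 0.03904417, 0.0271588 ]), 'gripper_force': 0.0, 'finger_gap': 1.0000744472794854}
```

View pics/s0.png

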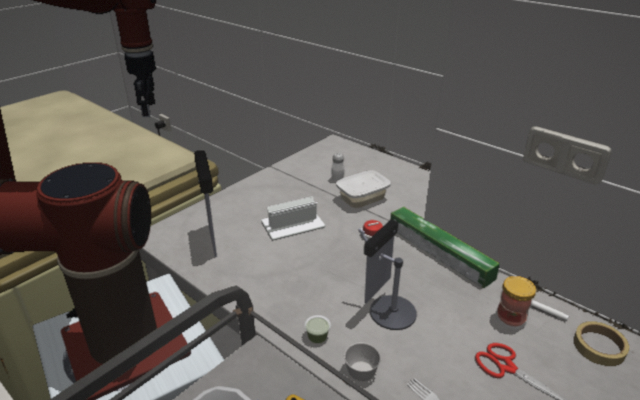

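View pics/t0.png

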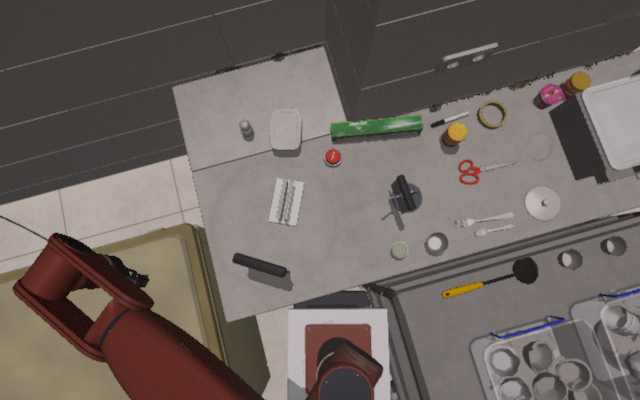

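The candidates are the small scraper on the hook (top 404,193; side 380,238) and the larger one standing upright by itself (top 262,266; side 203,170). I choose the one on the hook. The rack is at top (287,202), the timer at (333,157), the film box at (376,127) and the shaker at (246,128). Next I take a close crop and point clouds.

```bash
python3 - <<'E'
from h import *
s=np.load('s0.npz');t=np.load('t0.npz')
A=cv2.resize(s['p'][205:335,330:430],None,fx=4.4,fy=4.4,interpolation=cv2.INTER_CUBIC)
B=cv2.resize(t['p'][165:235,370:430],None,fx=5.7,fy=8.17*0.7,interpolation=cv2.INTER_CUBIC)
C=np.zeros((575,790,3),np.uint8);C[:572,:440]=A[:572];C[:B.shape[0],445:445+B.shape[1]]=B[:,:345]
cv2.imwrite('pics/c0.png',C[:,:,::-1]);print(B.shape)
Xt=cloud('top',t['d']);Xs=cloud('side',s['d'])
def show(n,X,pts):
    for u,v in pts: print(n,u,v,X[v,u].round(4))
show('top',Xt,[(404,193),(262,266),(415,197),(333,157),(376,127),(246,128),(287,202),(240,220),(300,250)])
# table
# handle cloud
for nm,X in(('t',Xt),('s',Xs)):
    m=(abs(X[...,0]-0.5)<.2)&(X[...,1]<0)&(X[...,1]>-.4)&(X[...,2]>.165)&(X[...,2]<.3)
    P=X[m];v,u=np.nonzero(m);print(nm,len(P),P.min(0),P.max(0),np.median(P,0),u.min(),u.max(),v.min(),v.max())
    # OBB
    r=cv2.minAreaRect((P[:,:2]*1000).astype(np.float32));print(r)
# rack
for nm,X in(('t',Xt),('s',Xs)):
    c=Xt[202,287]
    m=(abs(X[...,0]-c[0])<.1)&(abs(X[...,1]-c[1])<.12)&(X[...,2]>.03)&(X[...,2]<.09)
    P=X[m];print('rack',nm,len(P),np.percentile(P,[0,50,100],axis=0).round(4));print(cv2.minAreaRect((P[:,:2]*1000).astype(np.float32)))
E
```

```text
(400, 342, 3)
top 404 193 [ 0.4845 -0.1912  0.1934]
top 262 266 [0.2818 0.2071 0.2277]
top 415 197 [ 0.5032 -0.2649  0.0092]
top 333 157 [0.6358 0.0033 0.0331]
top 376 127 [ 0.7336 -0.14    0.0436]
top 246 128 [0.724  0.2854 0.0788]
top 287 202 [0.4829 0.153  0.0588]
top 240 220 [ 0.4335  0.3134 -0.0014]
top 300 250 [ 0.3334  0.1146 -0.0026]
t 324 [ 0.43677847 -0.22090509  0.16506435] [ 0.53640149 -0.14735773  0.20265673] [ 0.48397205 -0.19416492  0.19559958] 388 415 175 210
((479.2386474609375, -177.3907928466797), (103.2013931274414, 62.84526062011719), 21.626461029052734)
s 654 [ 0.43826197 -0.22219883  0.16529485] [ 0.53976465 -0.14555421  0.20494873] [ 0.47737956 -0.20327151  0.19600754] 358 397 219 257
((481.0946044921875, -176.89361572265625), (104.08831024169922, 65.12854766845703), 19.519044876098633)
rack t 352 [[0.4262 0.1332 0.0304]
 [0.4906 0.1633 0.0583]
 [0.5578 0.1875 0.0707]]
((491.737060546875, 161.55072021484375), (35.44265365600586, 129.4849395751953), 79.78034210205078)
rack s 862 [[0.4289 0.1326 0.03  ]
 [0.4912 0.1588 0.0558]
 [0.5634 0.1907 0.072 ]]
((495.5326843261719, 163.27090454101562), (41.46762466430664, 131.50294494628906), 79.38046264648438)
```

View pics/c0.png

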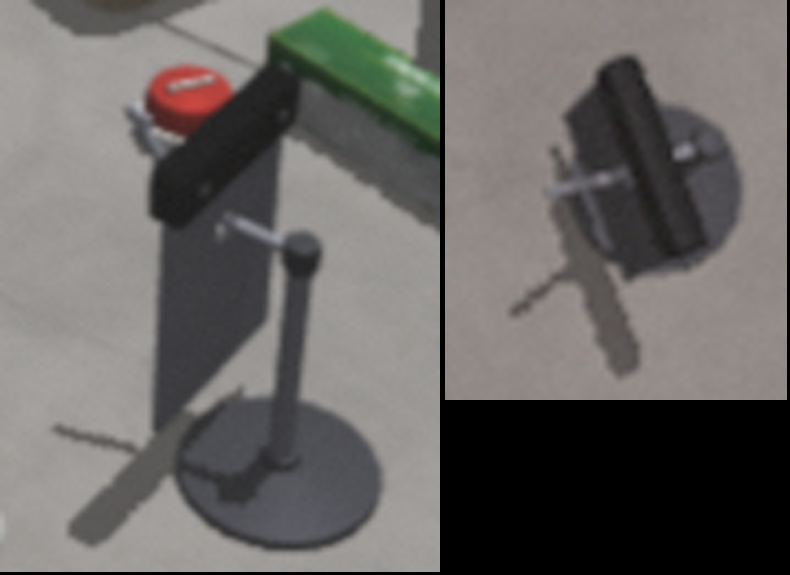

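```bash
python3 - <<'E'
from h import *
s=np.load('s0.npz');t=np.load('t0.npz')
np.set_printoptions(suppress=True,precision=4)
Xt=cloud('top',t['d']);Xs=cloud('side',s['d'])
for nm,X,w in(('t',Xt,t),('s',Xs,s)):
    reg=(X[...,0]>.40)&(X[...,0]<.57)&(X[...,1]<-.10)&(X[...,1]>-.32)
    dark=w['p'].max(-1)<75
    # handle top
    m=reg&(X[...,2]>.185)&(X[...,2]<.3)&(w['p'].max(-1)<50); P=X[m]
    print(nm,'handle',len(P),P.mean(0),cv2.minAreaRect((P[:,:2]*1000).astype(np.float32)),np.percentile(P[:,2],[5,50,95]))
    m=reg&(X[...,2]<.018)&(X[...,2]>.003); P=X[m]
    if len(P)>20: print('foot',len(P),P.mean(0),cv2.minEnclosingCircle((P[:,:2]*1000).astype(np.float32)))
    m=reg&(X[...,2]<.16)&(X[...,2]>.125)&(X[...,1]<-.225); P=X[m]; v,u=np.nonzero(m)
    print('cap',len(P),P.mean(0) if len(P) else 0)
    for q,c in zip(P[::3],np.c_[u,v][::3]): print('  ',c,q)
    # arm: bright points left of blade
    m=reg&(X[...,2]>.12)&(X[...,1]>-.185)&(w['p'].max(-1)>70); P=X[m]; v,u=np.nonzero(m)
    print('arm',len(P))
    for q,c in zip(P,np.c_[u,v]): print('  ',c,q,w['p'][c[1],c[0]])
    # blade plane
    m=reg&(X[...,2]>.045)&(X[...,2]<.155)&(X[...,1]>-.225)&dark; P=X[m]
    if len(P)>20:
        c=P.mean(0);U,S,V=np.linalg.svd(P-c,full_matrices=False);print('blade',len(P),c,V[2],S,P.min(0),P.max(0))
E
```

```text
t handle 172 [ 0.4846 -0.1959  0.1953] ((486.9395751953125, -196.67227172851562), (99.79003143310547, 21.699392318725586), 19.906848907470703) [0.1886 0.1959 0.2004]
foot 442 [ 0.4882 -0.2216  0.0055] ((486.1787414550781, -208.81488037109375), 130.8584442138672)
cap 33 [ 0.5008 -0.2348  0.1444]
   [416 187] [ 0.5108 -0.2377  0.1446]
   [416 188] [ 0.5078 -0.2376  0.1444]
   [414 189] [ 0.5047 -0.2314  0.1452]
   [417 189] [ 0.5044 -0.2399  0.1466]
   [414 190] [ 0.5016 -0.231   0.146 ]
   [417 190] [ 0.5012 -0.2395  0.1476]
   [413 191] [ 0.4996 -0.2292  0.1405]
   [416 191] [ 0.4976 -0.2356  0.1507]
   [412 192] [ 0.4968 -0.2263  0.1394]
   [415 192] [ 0.4963 -0.2347  0.1417]
   [414 193] [ 0.4946 -0.2333  0.134 ]
arm 30
   [400 175] [ 0.5364 -0.1816  0.1964] [73 69 68]
   [396 178] [ 0.5312 -0.1728  0.1805] [94 87 86]
   [396 179] [ 0.528  -0.1725  0.1814] [84 80 77]
   [398 195] [ 0.4878 -0.184   0.1413] [103  97 103]
   [394 196] [ 0.4845 -0.1717  0.1435] [96 94 99]
   [395 196] [ 0.484  -0.1741  0.1464] [ 99  95 100]
   [396 196] [ 0.4842 -0.1773  0.145 ] [107 103 110]
   [397 1
[... 6281 characters left out ...]
[88 87 88]
   [364 240] [ 0.4765 -0.1616  0.1627] [105 104 104]
   [365 240] [ 0.4779 -0.1631  0.163 ] [87 87 92]
   [366 240] [ 0.4784 -0.1657  0.1645] [89 89 94]
   [365 241] [ 0.4776 -0.1636  0.1609] [82 80 81]
   [392 245] [ 0.5384 -0.1807  0.1354] [71 71 74]
   [392 246] [ 0.5367 -0.1827  0.1348] [70 71 73]
   [392 247] [ 0.5415 -0.1781  0.127 ] [75 74 77]
   [392 248] [ 0.5391 -0.1809  0.1272] [78 76 79]
   [392 249] [ 0.5405 -0.1797  0.1231] [81 80 81]
   [392 250] [ 0.5385 -0.182   0.1228] [79 78 81]
   [392 251] [ 0.5382 -0.1826  0.1206] [86 85 87]
blade 872 [ 0.4885 -0.1982  0.1003] [ 0.3198 -0.9475 -0.0018] [0.9441 0.84   0.0322] [ 0.443  -0.2153  0.0454] [ 0.5389 -0.1798  0.1549]
```

The crop shows the smaller scraper hanging on the hook, with its handle at side (381,238) and top (404,193). The arm tip is at side (359,229) and top (389,198), and the post cap is at side (397,262). Next I fit the hook lines.

```bash
python3 - <<'E'
from h import *
np.set_printoptions(suppress=True,precision=4)
n=np.array([-.319,.948,0]);l=np.array([.948,.319,0])
B=.4876*l[0]*0
H=np.array([.4876,-.1968,.1845])
for nm,f,pred in(('top','t0',0),('side','s0',0)):
    w=np.load(f+'.npz');X=cloud(nm,w['d']);fw=cal(nm)[3][2];p=w['p'].astype(int)
    X=X+2.75e-3*fw
    Q=np.stack([(X-H)@n,(X-H)@l,X[...,2]],-1)*1000
    bright=p.max(-1)>70
    m=bright&(Q[...,0]>14)&(Q[...,0]<60)&(abs(Q[...,1])<18)&(Q[...,2]>144)&(Q[...,2]<190)
    P=Q[m];k=P[:,2]<172  # arm shaft w/o barb
    c=np.median(P,0)
    for nmb,PP in(('all',P),('shaft',P[k])):
        d=cv2.fitLine(PP.astype(np.float32),cv2.DIST_HUBER,0,.01,.01).ravel();d,c=d[:3],d[3:]
        d=d*np.sign(d[2]);at=c+d*(140-c[2])/d[2]
        print(nm,nmb,len(PP),'dir',d,'elev',np.degrees(np.arctan2(d[2],np.hypot(d[0],d[1]))),'side deg',np.degrees(np.arctan2(d[1],d[0])),'at z140',at,'tipmax',PP.max(0))
    m=bright&(Q[...,0]>-40)&(Q[...,0]<20)&(abs(Q[...,1])<10)&(Q[...,2]>130)&(Q[...,2]<150)
    P=Q[m];print('rod',len(P));print(P[np.argsort(P[:,0])][::2])
    X0=X-2.75e-3*fw;Q=np.stack([(X0-H)@n,(X0-H)@l,X0[...,2]],-1)*1000
    m=(Q[...,0]<-30)&(Q[...,0]>-60)&(abs(Q[...,1])<20)&(Q[...,2]>125)&(Q[...,2]<156);P=Q[m];v,u=np.nonzero(m);print('cap',P.mean(0),P.min(0),P.max(0),u.min(),u.max(),v.min(),v.max())
    for z in(20,50,80,110):
        m=(Q[...,0]<-25)&(Q[...,0]>-65)&(abs(Q[...,1])<20)&(abs(Q[...,2]-z)<12);P=Q[m];print('post',z,len(P),P.mean(0) if len(P) else '')
    # foot
    m=(Q[...,2]>3)&(Q[...,2]<20)&(np.hypot(Q[...,0]+43,Q[...,1])<62)&(p.max(-1)<75);P=Q[m];print('foot',len(P),P.mean(0),cv2.minEnclosingCircle(P[:,:2].astype(np.float32)))
E
```

```text
top all 18 dir [0.6217 0.0179 0.783 ] elev 51.53719 side deg 1.6500366 at z140 [ 18.7986  -0.3883 140.    ] tipmax [ 52.4738   3.4087 178.382 ]
top shaft 10 dir [ 0.6708 -0.0642  0.7388] elev 47.631176 side deg -5.4645767 at z140 [ 17.3538   1.3334 140.    ] tipmax [ 45.5649   2.5102 170.7173]
rod 27
[[-39.7498   1.816  143.3612]
 [-38.4845  -1.0512 143.944 ]
 [-36.9815   2.7929 143.2929]
 [-34.4799   3.8677 142.2569]
 [-31.0019  -0.2491 136.703 ]
 [-28.2847   3.1741 140.4661]
 [-26.8609   4.662  135.3622]
 [  1.778    4.9162 135.7602]
 [  4.4661   1.4422 142.3009]
 [  6.9054   0.1805 136.366 ]
 [ 11.2364   0.5251 142.7697]
 [ 13.4324   1.7413 140.2724]
 [ 15.3849   3.0704 136.6859]
 [ 19.4845   3.4812 142.2805]]
cap [-40.2561   0.3995 144.3987] [-49.4251  -7.2602 134.0449] [-30.5837   8.9846 150.7377] 412 418 187 193
post 20 10 [-61.6644  -9.4664  11.4087]
post 50 0 
post 80 2 [-39.0543  -4.3467  91.5044]
post 110 5 [-38.76    -1.8042 106.8146]
foot 49 [-36.3226  -3.5259   6.9936] ((-39.578399658203125, 1.1310884952545166), 47.52356719970703)
side all 52 dir [ 0.566  -0.018   0.8242
[... 952 characters left out ...]

 [-11.0742   6.7949 140.7687]
 [-10.3138   4.3278 139.3677]
 [ -8.1048   4.1802 138.3673]
 [ -7.7603   4.4557 140.6279]
 [ -6.6515   2.2783 141.4726]
 [ -3.8707   6.6751 142.5103]
 [ -3.2758   3.5565 144.1972]
 [ -1.7749   6.6409 138.8936]
 [ -0.5081   4.3991 142.3068]
 [  0.7946   2.9095 140.0062]
 [  2.6291   6.8905 131.3063]]
cap [-43.8825   0.7266 142.5295] [-51.3236  -5.6131 125.1008] [-31.9261  13.0074 152.1199] 392 402 257 270
post 20 253 [-46.5296  -2.8453  15.7926]
post 50 50 [-44.3247  -0.0187  49.831 ]
post 80 52 [-44.6203  -0.1223  80.1064]
post 110 54 [-44.511    0.0132 109.9428]
foot 267 [-33.4538 -18.3235  10.9859] ((-36.81692123413086, 0.9099345207214355), 55.67958450317383)
```

Emit:
{"fn": "servo_tool", "kwargs": {"steps": [[-33,-37,-30,8.5],[-66,-74,-60,17],[-99,-111,-70,25.5],[-132,-148,-70,34],[-165,-185,-70,42.5],[-198,-222,-70,51],[-231,-259,-70,59.5],[-264,-296,-70,68]], "hand": 0.1, "force": 20}}

```text
clock: 0.9
position: [0.3782, 0.19, 0.3011]
tool_rot: [180.0, 0.0, 85.6]
wrist_force: [0.7, 0.3, 1.4]
finger_gap: 0.447
gripper_force: 0.0
```

```bash
cat >> h.py <<'E'
from scipy.spatial.transform import Rotation as Ro
def go(xyz,yaw=None,st=None):
    s=bot.state() if st is None else st
    R=Ro.from_euler('xyz',s['tool_rot'],degrees=True).as_matrix()
    d=R.T@(np.array(xyz)-s['position'])*1000
    print('t',round(s['clock'],2),'pos',np.round(s['position'],4),'rot',np.round(s['tool_rot'],1),'J',np.round(s['joint_positions']),'gap',round(s['finger_gap'],3),'F',np.round(s['wrist_force'],1),'gf',np.round(s['gripper_force'],1))
    print('shift',d.round(1),'turn',None if yaw is None else (s['tool_rot'][2]-yaw+180)%360-180)
E
python3 -c "
from h import *
go([.4876,-.1968,.28],18.6)"
```

```text
t 0.9 pos [0.3782 0.19   0.3011] rot [180.    0.   85.6] J [ 16. -18. 110.  -0.  89.  20.] gap 0.447 F [0.7 0.3 1.4] gf 0.0
shift [-377.2  139.    21.1] turn 66.96834155385801
```

Emit:
{"fn": "servo_tool", "kwargs": {"steps": [[-47,17,0,8.4],[-94,34,0,16.8],[-141,51,0,25.2],[-188,69,0,33.6],[-235,86,0,42],[-282,103,0,50.4],[-329,121,0,58.8],[-375,138,0,67]]}}

```text
clock: 1.7
position: [0.489, -0.1942, 0.3009]
tool_rot: [-180.0, 0.0, 18.5]
wrist_force: [0.5, 0.3, -0.1]
finger_gap: 0.445
gripper_force: 0.0
```

```bash
python3 - <<'E'
from h import *
go([.4876,-.1968,.1815],18.6)
p,d=grab('top','t1');q,e=grab('side','s1')
A=cv2.resize(q[130:290,310:450],None,fx=3.7,fy=3.7,interpolation=cv2.INTER_CUBIC)[:592]
cv2.imwrite('pics/c1.png',A[:,:,::-1])
# tilt simulation: 2D in (r outward from H, z) mm; post axis at r=-42
import scipy.optimize as so
C=np.array([-42+9,148.])
for tau in(10,20,30,35,38,40):
    t=np.radians(tau);up=np.array([-np.sin(t),np.cos(t)]);nn=np.array([np.cos(t),np.sin(t)])
    # eye upper edge rests on rod top z=143.5: upper edge corners eye+7up±2nn lowest = 143.5 ; blade -n face through C or (small) 
    def f(x):
        E=x; return [min((E+7*up+s*2*nn)[1] for s in(1,-1))-143.5, (C-(E-2*nn))@nn]
    E=so.fsolve(f,[-15,137]);H=E+48*up
    low=E-7*up; print(tau,'eye',E.round(1),'lower edge max z',max((low+s*2*nn)[1] for s in(1,-1)).round(1),'H',H.round(1),'topR',(H+15*up-10*nn).round(1),'h20 left pt',(H-5*up+10*nn).round(1),'lowcorner',(H-15*up-10*nn).round(1))
E
```

```text
t 1.7 pos [ 0.489  -0.1942  0.3009] rot [-180.     0.    18.5] J [-30.  -3.  97.   0.  86.  41.] gap 0.445 F [ 0.5  0.3 -0.1] gf 0.0
shift [ -2.2   2.1 119.4] turn -0.08712870450867172
10 eye [-29. 137.] lower edge max z 130.4 H [-37.4 184.2] topR [-49.8 197.3] h20 left pt [-26.6 181. ] lowcorner [-44.6 167.7]
20 eye [-27.1 137.6] lower edge max z 131.7 H [-43.5 182.7] topR [-58.  193.4] h20 left pt [-32.4 181.4] lowcorner [-47.8 165.2]
30 eye [-25.2 138.4] lower edge max z 133.4 H [-49.2 180. ] topR [-65.3 188. ] h20 left pt [-38.  180.7] lowcorner [-50.3 162. ]
35 eye [-24.2 138.9] lower edge max z 134.3 H [-51.7 178.2] topR [-68.5 184.8] h20 left pt [-40.7 179.9] lowcorner [-51.3 160.2]
38 eye [-23.6 139.2] lower edge max z 134.9 H [-53.2 177. ] topR [-70.3 182.7] h20 left pt [-42.2 179.3] lowcorner [-51.8 159.1]
40 eye [-23.2 139.4] lower edge max z 135.3 H [-54.  176.2] topR [-71.3 181.3] h20 left pt [-43.2 178.8] lowcorner [-52.1 158.3]
```

View pics/c1.png

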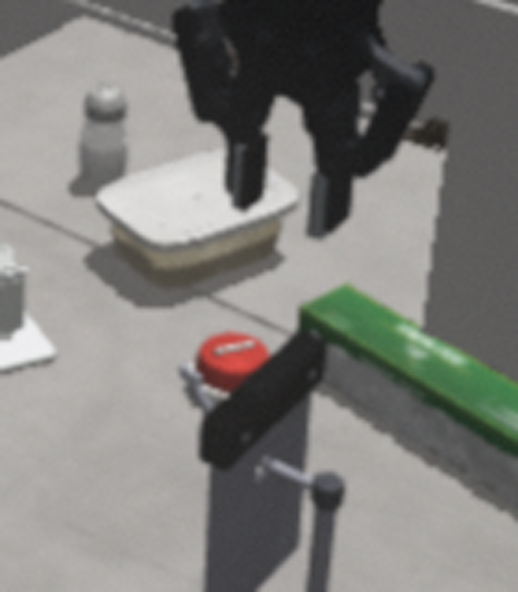

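Emit:
{"fn": "servo_tool", "kwargs": {"steps": [[-2,2,20,0],[-2,2,50,0],[-2,2,80,0],[-2,2,100,0],[-2,2,112,0],[-2,2,120,0],[-2,2,125,0],[-2,2,125,0]]}}

```text
clock: 2.6
position: [0.4879, -0.1945, 0.1764]
tool_rot: [180.0, -0.0, 18.9]
wrist_force: [0.4, -0.5, 0.5]
finger_gap: 0.454
gripper_force: 0.0
```

Emit:
{"fn": "servo_tool", "kwargs": {"steps": [[0,0,0,0],[0,4,0,0],[0,8,0,0],[0,12,0,0],[0,16,0,0],[0,20,0,0],[0,24,0,0],[0,27,0,0]], "hand": 0.2}}

```text
clock: 3.4
position: [0.4966, -0.2205, 0.1762]
tool_rot: [-180.0, 0.0, 18.9]
wrist_force: [-0.2, 1.2, -0.0]
finger_gap: 0.401
gripper_force: 0.3
```

Emit:
{"fn": "servo_tool", "kwargs": {"steps": [[0,2,0,0],[0,4,0,0],[0,6,0,0],[0,8,0,0],[0,10,0,0],[0,12,0,0],[0,14,0,0],[0,14,0,0]]}}

```text
clock: 4.2
position: [0.5012, -0.2337, 0.1764]
tool_rot: [180.0, -0.0, 18.9]
wrist_force: [-0.7, 0.5, 0.7]
finger_gap: 0.403
gripper_force: 0.5
```

```bash
cat >> h.py <<'E'
n=np.array([-.319,.948,0]);l=np.array([.948,.319,0]);H0=np.array([.4876,-.1968,0])
def scr(tag,rr=(-90,30)):
    "cloud of scraper in (n,l,z) mm, prints blade plane"
    for nm in('top','side'):
        p,d=grab(nm,nm[0]+tag);X=cloud(nm,d);Q=np.stack([(X-H0)@n,(X-H0)@l,X[...,2]],-1)*1000
        dark=p.max(-1)<75
        m=dark&(abs(Q[...,1])<47)&(abs(Q[...,1])>22)&(Q[...,2]>35)&(Q[...,2]<150)&(Q[...,0]>rr[0])&(Q[...,0]<rr[1]+60)
        P=Q[m]
        if len(P)>25:
            a=cv2.fitLine(P[:,[0,2]].astype(np.float32),cv2.DIST_HUBER,0,.01,.01).ravel()
            a[:2]*=np.sign(a[1]);print(nm,len(P),'tilt',np.degrees(np.arctan2(-a[0],a[1])).round(1),'r at z=100:',(a[2]+a[0]/a[1]*(100-a[3])).round(1),'z range',P[:,2].min().round(),P[:,2].max().round())
E
python3 - <<'E'
from h import *
go(H0+n*-.0574+[0,0,.176],18.6)
scr('2')
q=np.load('s2.npz')['p']
A=cv2.resize(q[150:340,330:450],None,fx=3.1,fy=3.1,interpolation=cv2.INTER_CUBIC)
p=np.load('t2.npz')['p']
B=cv2.resize(p[150:230,370:440],None,fx=6,fy=6,interpolation=cv2.INTER_CUBIC)
C=np.zeros((590,800,3),np.uint8);C[:589,:372]=A;C[:480,375:795]=B
cv2.imwrite('pics/c2.png',C[:,:,::-1])
E
```

```text
t 4.2 pos [ 0.5012 -0.2337  0.1764] rot [180.   -0.   18.9] J [-33.   5. 102.  -0.  73.  38.] gap 0.403 F [-0.7  0.5  0.7] gf 0.5
shift [-1.2 18.1  0.4] turn 0.2743735197107071
```

View pics/c2.png

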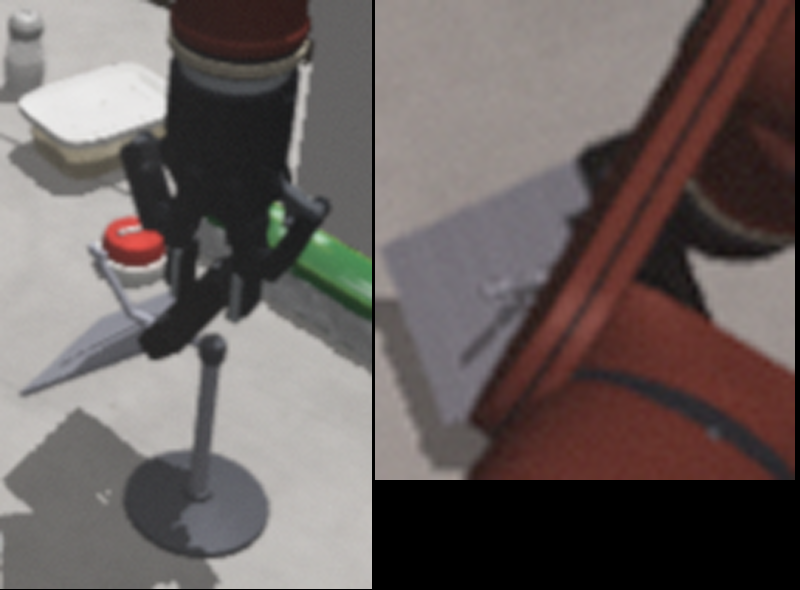

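The scraper has tilted in the cage. Its blade points outward and now shows bright, and the arm passes over it at crop (115,280). I measure the tilt without the dark mask.

```bash
cat >> h.py <<'E'
def plane(tag,new=True,zmin=25,zmax=160,rlo=-60,rhi=110,lo=8,hi=48,c=None,nv=None,lv=None,ref=None):
    nv=n if nv is None else nv; lv=l if lv is None else lv; ref=H0 if ref is None else ref
    for nm in('top','side'):
        if new: grab(nm,nm[0]+tag)
        w=np.load(nm[0]+tag+'.npz');X=cloud(nm,w['d']);Q=np.stack([(X-ref)@nv,(X-ref)@lv,X[...,2]],-1)*1000
        m=(abs(Q[...,1])<hi)&(abs(Q[...,1])>lo)&(Q[...,2]>zmin)&(Q[...,2]<zmax)&(Q[...,0]>rlo)&(Q[...,0]<rhi)
        P=Q[m];best=None;rng=np.random.default_rng(0)
        if len(P)<30: print(nm,len(P));continue
        for _ in range(400):
            a,b,cc=P[rng.integers(0,len(P),3)];k=np.cross(b-a,cc-a);s=np.linalg.norm(k)
            if s<200: continue
            k/=s
            if abs(k[1])>.25: continue
            g=abs((P-a)@k)<1.5
            if best is None or g.sum()>best.sum(): best=g
        G=P[best];mu=G.mean(0);k=np.linalg.svd(G-mu,full_matrices=False)[2][2];k*=np.sign(k[0])
        print(nm,len(P),len(G),'normal',k.round(3),'tilt',np.degrees(np.arctan2(k[2],k[0])).round(1),'mean',mu.round(1),'min',G.min(0).round(1),'max',G.max(0).round(1))
E
python3 -c "
from h import *
plane('2',False)"
```

```text
top 579 291 normal [ 0.674 -0.007  0.739] tilt 47.6 mean [ 36.4  15.3 110.3] min [-17.4 -44.3  73.8] max [ 75.3  48.  157.8]
side 424 383 normal [ 0.683 -0.023  0.73 ] tilt 46.9 mean [ 34.7  -9.2 115.2] min [-17.3 -47.8  76.4] max [ 75.6  47.9 160. ]
```

Emit:
{"fn": "servo_tool", "kwargs": {"steps": [[0,-2,0,0],[0,-4,0,0],[0,-6,0,0],[0,-8,0,0],[0,-10,1,0],[0,-11,1,0],[0,-11,1,0],[0,-11,1,0]]}}

```text
clock: 5.1
position: [0.4975, -0.2229, 0.1752]
tool_rot: [-180.0, 0.0, 18.9]
wrist_force: [0.2, 0.6, -0.0]
finger_gap: 0.397
gripper_force: 0.6
```

```bash
python3 -c "
from h import *
go(H0+n*-.0574+[0,0,.176],18.6)
plane('3')"
```

```text
t 5.1 pos [ 0.4975 -0.2229  0.1752] rot [-180.     0.    18.9] J [-32.   4. 103.   0.  73.  39.] gap 0.397 F [ 0.2  0.6 -0. ] gf 0.6
shift [-1.2 29.5 -0.8] turn 0.2895327267914922
top 362 217 normal [ 0.823 -0.012  0.568] tilt 34.6 mean [ 27.7  26.  104.1] min [-11.5 -29.9  59.2] max [ 58.   47.7 159.1]
side 138 105 normal [ 0.83  -0.038  0.556] tilt 33.8 mean [ 28.2 -26.8 105.2] min [-10.1 -47.3  61.8] max [ 57.4  43.2 158.4]
```

Emit:
{"fn": "servo_tool", "kwargs": {"steps": [[0,0,0,0],[0,-0.5,0,0],[0,-0.5,0,0],[0,-0.5,0,0],[0,-0.5,0,0],[0,-0.5,0,0],[0,-0.5,0,0],[0,-0.5,0,0]], "hand": 0.6, "force": 20}}

```text
clock: 6.0
position: [0.4975, -0.2226, 0.1755]
tool_rot: [180.0, -0.0, 18.9]
wrist_force: [-0.5, 0.4, 3.6]
finger_gap: 0.318
gripper_force: 18.0
```

```bash
python3 -c "
from h import *
go(H0+n*-.0574+[0,0,.176],18.6)
plane('4')"
```

```text
t 6.0 pos [ 0.4975 -0.2226  0.1755] rot [180.   -0.   18.9] J [-32.   4. 103.  -0.  73.  39.] gap 0.318 F [-0.5  0.4  3.6] gf 18.0
shift [-1.3 29.8 -0.5] turn 0.2849932989846877
top 384 213 normal [ 0.819 -0.017  0.574] tilt 35.0 mean [ 29.4  25.3 102.8] min [-11.1 -30.   57.2] max [ 60.2  47.8 159.4]
side 176 142 normal [ 0.81  -0.034  0.585] tilt 35.8 mean [ 30.3 -22.7 104.4] min [-10.5 -47.9  62.8] max [ 60.6  47.9 159.1]
```

Emit:
{"fn": "servo_tool", "kwargs": {"steps": [[0,0,-0.3,0],[0,0,-0.6,0],[0,0,-0.9,0],[0,0,-1.2,0],[0,0,-1.2,0],[0,0,-1.2,0],[0,0,-1.2,0],[0,0,-1.2,0]]}}

```text
clock: 6.9
position: [0.4973, -0.2224, 0.1764]
tool_rot: [-180.0, 0.0, 18.9]
wrist_force: [0.5, 0.7, 1.7]
finger_gap: 0.317
gripper_force: 17.6
```

```bash
cat >> h.py <<'E'
def F(k=4):
    a=[]
    for _ in range(k):
        a.append(bot.state()['wrist_force'])
        optics.grab_frame('top')
    a=np.array(a); print('Fn,Fl,Fz',np.c_[a@n,a@l,a[:,2]].mean(0).round(2),'sd',a.std(0).round(2))
E
python3 -c "
from h import *
go(H0+n*-.0574+[0,0,.176],18.6);F(4)"
```

```text
t 6.9 pos [ 0.4973 -0.2224  0.1764] rot [-180.     0.    18.9] J [-32.   4. 103.   0.  73.  39.] gap 0.317 F [0.5 0.7 1.7] gf 17.6
shift [-1.1 30.1  0.4] turn 0.28470996283971317
Fn,Fl,Fz [ 1.21 -0.22  2.47] sd [0.64 0.34 0.69]
```

Emit:
{"fn": "servo_tool", "kwargs": {"steps": [[0,0,-0.3,0],[0,0,-0.6,0],[0,0,-0.8,0],[0,0,-0.8,0],[0,0,-0.8,0],[0,0,-0.8,0],[0,0,-0.8,0],[0,0,-0.8,0]]}}

```text
clock: 7.9
position: [0.4973, -0.2225, 0.1773]
tool_rot: [-180.0, 0.0, 18.9]
wrist_force: [-1.4, 1.7, 1.0]
finger_gap: 0.312
gripper_force: 17.5
```

```bash
python3 -c "
from h import *
F(4)"
```

```text
Fn,Fl,Fz [ 1.76 -0.91  1.1 ] sd [0.34 0.21 0.28]
```

Emit:
{"fn": "servo_tool", "kwargs": {"steps": [[0,0,-0.2,0],[0,0,-0.4,0],[0,0,-0.6,0],[0,0,-0.6,0],[0,0,-0.6,0],[0,0,-0.6,0],[0,0,-0.6,0],[0,0,-0.6,0]]}}

```text
clock: 8.9
position: [0.4974, -0.2226, 0.1779]
tool_rot: [180.0, -0.0, 18.9]
wrist_force: [0.0, 1.2, 1.3]
finger_gap: 0.305
gripper_force: 17.5
```

```bash
python3 -c "
from h import *
F(4);plane('5')"
```

```text
Fn,Fl,Fz [ 1.15 -0.08  1.43] sd [0.3  0.66 0.53]
top 349 199 normal [ 0.83  -0.029  0.557] tilt 33.9 mean [ 26.2  26.2 101.5] min [-13.9 -26.7  56.8] max [ 55.3  48.  160. ]
side 127 94 normal [ 0.837 -0.037  0.547] tilt 33.2 mean [ 24.4 -29.9 106.5] min [-12.1 -47.7  58.3] max [ 54.3  42.  159.6]
```

Emit:
{"fn": "servo_tool", "kwargs": {"steps": [[0,2,0,0],[0,4,-0.5,0],[0,6,-0.5,0],[0,8,-0.5,0],[0,8,-0.5,0],[0,8,-0.5,0],[0,8,-0.5,0],[0,8,-0.5,0]], "hand": 0.25}}

```text
clock: 10.0
position: [0.5, -0.2301, 0.1784]
tool_rot: [180.0, -0.0, 18.9]
wrist_force: [-0.8, 0.8, 1.2]
finger_gap: 0.376
gripper_force: 0.4
```

```bash
python3 -c "
from h import *
go(H0+n*-.0574+[0,0,.176],18.6);F(2);plane('6')"
```

```text
t 10.0 pos [ 0.5    -0.2301  0.1784] rot [180.   -0.   18.9] J [-33.   5. 102.  -0.  73.  38.] gap 0.376 F [-0.8  0.8  1.2] gf 0.4
shift [-1.2 21.9  2.4] turn 0.2885715633290431
Fn,Fl,Fz [ 0.92 -0.36  0.63] sd [0.14 0.05 0.59]
top 439 228 normal [ 0.791 -0.028  0.611] tilt 37.6 mean [ 30.4  22.  100.7] min [-16.3 -35.8  60.4] max [ 60.2  47.8 159.8]
side 216 181 normal [ 0.789 -0.031  0.614] tilt 37.9 mean [ 27.4 -18.4 107.8] min [-14.9 -47.9  66.1] max [ 59.5  47.4 158.6]
```

Emit:
{"fn": "servo_tool", "kwargs": {"steps": [[0,0,0,0],[0,0,0,0],[0,0,0,0],[0,0,0,0],[0,0,0,0],[0,0,0,0],[0,0,0,0],[0,0,0,0]], "hand": 0.6, "force": 30}}

```text
clock: 11.0
position: [0.4999, -0.2301, 0.1784]
tool_rot: [-180.0, 0.0, 18.9]
wrist_force: [0.4, 1.1, 1.3]
finger_gap: 0.292
gripper_force: 26.0
```

Emit:
{"fn": "servo_tool", "kwargs": {"steps": [[0,0,-0.3,0],[0,0,-0.6,0],[0,0,-0.9,0],[0,0,-1,0],[0,0,-1,0],[0,0,-1,0],[0,0,-1,0],[0,0,-1,0]]}}

```text
clock: 11.8
position: [0.5, -0.2301, 0.1794]
tool_rot: [180.0, -0.0, 18.9]
wrist_force: [-0.5, 2.3, 1.2]
finger_gap: 0.281
gripper_force: 26.7
```

```bash
python3 -c "
from h import *
go(H0+n*-.0574+[0,0,.176],18.6);F(4);plane('7')"
```

```text
t 11.8 pos [ 0.5    -0.2301  0.1794] rot [180.   -0.   18.9] J [-33.   5. 102.  -0.  73.  38.] gap 0.281 F [-0.5  2.3  1.2] gf 26.7
shift [-1.2 21.9  3.4] turn 0.2866065271263665
Fn,Fl,Fz [ 1.7  -0.01  1.15] sd [0.46 0.52 0.2 ]
top 437 261 normal [ 0.773 -0.021  0.634] tilt 39.4 mean [ 29.8  20.9 101.6] min [-16.9 -37.2  63.9] max [ 60.1  48.  159.3]
side 246 207 normal [ 0.775 -0.027  0.632] tilt 39.2 mean [ 27.7 -15.3 107.6] min [-16.5 -47.8  65.4] max [ 61.8  47.1 158.7]
```

The tip-edge grip squeezes the handle downward. I regrip deeper so that both pads bear on opposite corners of the handle.

Emit:
{"fn": "servo_tool", "kwargs": {"steps": [[0,0,0,0],[0,-4,0,0],[0,-8,0,0],[0,-12,0,0],[0,-16,0,0],[0,-20,0,0],[0,-24,0,0],[0,-27,0,0]], "hand": 0.07, "force": 20}}

```text
clock: 12.9
position: [0.4911, -0.2042, 0.1794]
tool_rot: [180.0, -0.0, 18.9]
wrist_force: [0.0, -0.2, -1.1]
finger_gap: 0.466
gripper_force: 0.0
```

Emit:
{"fn": "servo_tool", "kwargs": {"steps": [[0,0,2,0],[0,0,4,0],[0,0,6,0],[0,0,8,0],[0,0,10,0],[0,0,12,0],[0,0,13,0],[0,0,13,0]]}}

```text
clock: 13.7
position: [0.4911, -0.2045, 0.1661]
tool_rot: [-180.0, 0.0, 18.9]
wrist_force: [0.4, 0.0, -0.1]
finger_gap: 0.469
gripper_force: 0.0
```

Emit:
{"fn": "servo_tool", "kwargs": {"steps": [[0,3,0,0],[0,6,0,0],[0,9,0,0],[0,12,0,0],[0,15,0,0],[0,18,0,0],[0,20,0,0],[0,20,0,0]]}}

```text
clock: 14.5
position: [0.4977, -0.2237, 0.1664]
tool_rot: [-180.0, 0.0, 18.9]
wrist_force: [-0.5, 1.5, 0.0]
finger_gap: 0.466
gripper_force: 0.4
```

```bash
python3 -c "
from h import *
go(H0+n*-.0574+[0,0,.176],18.6);F(2);plane('8')"
```

```text
t 14.5 pos [ 0.4977 -0.2237  0.1664] rot [-180.     0.    18.9] J [-32.   5. 103.  -0.  72.  39.] gap 0.466 F [-0.5  1.5  0. ] gf 0.4
shift [-1.2 28.7 -9.6] turn 0.2740848542194101
Fn,Fl,Fz [1.32 0.09 0.66] sd [0.13 0.17 0.62]
top 261 173 normal [ 0.903 -0.04   0.427] tilt 25.3 mean [ 16.5  28.7 100.7] min [-12.1 -21.3  49. ] max [ 39.8  48.  159.5]
side 144 111 normal [ 0.901 -0.006  0.434] tilt 25.7 mean [ 14.2 -28.1  99.8] min [-15.4 -47.3  53.5] max [ 36.7  44.8 159.3]
```

Emit:
{"fn": "servo_tool", "kwargs": {"steps": [[0,1,0,0],[0,2,0,0],[0,3,0,0],[0,4,0,0],[0,5,0,0],[0,6,0,0],[0,6.5,0,0],[0,6.5,0,0]]}}

```text
clock: 15.5
position: [0.4998, -0.2297, 0.1664]
tool_rot: [-180.0, -0.0, 18.9]
wrist_force: [0.2, 1.9, -0.3]
finger_gap: 0.468
gripper_force: 0.5
```

Emit:
{"fn": "servo_tool", "kwargs": {"steps": [[0,0,0,0],[0,-0.5,0,0],[0,-1,0,0],[0,-1,0,0],[0,-1,0,0],[0,-1,0,0],[0,-1,0,0],[0,-1,0,0]], "hand": 0.5, "force": 20}}

```text
clock: 16.3
position: [0.4998, -0.2291, 0.1668]
tool_rot: [179.9, -0.0, 18.9]
wrist_force: [0.3, -4.5, 3.5]
finger_gap: 0.367
gripper_force: 19.8
```

```bash
python3 -c "
from h import *
go(H0+n*-.0574+[0,0,.176],18.6);F(3);plane('9')"
```

```text
t 16.3 pos [ 0.4998 -0.2291  0.1668] rot [179.9  -0.   18.9] J [-33.   6. 103.  -0.  72.  38.] gap 0.367 F [ 0.3 -4.5  3.5] gf 19.8
shift [-1.3 22.9 -9.2] turn 0.2801917433467338
Fn,Fl,Fz [-3.9  -0.97  3.78] sd [0.33 0.32 0.54]
top 334 185 normal [ 0.836 -0.031  0.548] tilt 33.3 mean [ 16.8  25.7 101.2] min [-22.4 -22.8  56.6] max [ 45.6  47.4 158.5]
side 140 111 normal [ 0.835 -0.045  0.548] tilt 33.2 mean [ 16.4 -25.  103.9] min [-22.2 -47.9  57.5] max [ 47.2  44.7 159. ]
```

Emit:
{"fn": "servo_tool", "kwargs": {"steps": [[0,0.2,-0.2,0],[0,0.4,-0.4,0],[0,0.6,-0.6,0],[0,0.8,-0.8,0],[0,1,-1,0],[0,1,-1,0],[0,1,-1,0],[0,1,-1,0]]}}

```text
clock: 17.35
position: [0.4996, -0.2293, 0.1671]
tool_rot: [-180.0, 0.0, 18.9]
wrist_force: [1.4, -1.2, 2.2]
finger_gap: 0.369
gripper_force: 19.9
```

```bash
python3 -c "
from h import *
go(H0+n*-.0574+[0,0,.176],18.6);F(3);plane('10')"
```

```text
t 17.35 pos [ 0.4996 -0.2293  0.1671] rot [-180.     0.    18.9] J [-33.   6. 103.   0.  72.  38.] gap 0.369 F [ 1.4 -1.2  2.2] gf 19.9
shift [-1.1 22.8 -8.9] turn 0.2880530630175713
Fn,Fl,Fz [-1.05  0.86  0.94] sd [0.26 0.4  0.91]
top 333 195 normal [ 0.833 -0.018  0.553] tilt 33.6 mean [ 17.2  25.2 102.9] min [-22.2 -26.8  58. ] max [ 46.3  47.9 158.9]
side 154 117 normal [ 0.835 -0.053  0.548] tilt 33.3 mean [ 16.1 -25.6 104.7] min [-22.7 -47.7  59.9] max [ 44.6  47.3 159.9]
```

Emit:
{"fn": "servo_tool", "kwargs": {"steps": [[0,0.1,-0.2,0],[0,0.2,-0.4,0],[0,0.3,-0.6,0],[0,0.4,-0.8,0],[0,0.4,-0.8,0],[0,0.4,-0.8,0],[0,0.4,-0.8,0],[0,0.4,-0.8,0]]}}

```text
clock: 18.4
position: [0.4999, -0.23, 0.1682]
tool_rot: [-180.0, 0.0, 18.9]
wrist_force: [0.2, -0.0, -1.8]
finger_gap: 0.368
gripper_force: 20.0
```

```bash
python3 -c "
from h import *
go(H0+n*-.0574+[0,0,.176],18.6);F(3);plane('11')"
```

```text
t 18.4 pos [ 0.4999 -0.23    0.1682] rot [-180.     0.    18.9] J [-33.   6. 102.  -0.  72.  38.] gap 0.368 F [ 0.2 -0.  -1.8] gf 20.0
shift [-1.2 22.  -7.8] turn 0.28410860523661086
Fn,Fl,Fz [-0.2  -0.02 -1.86] sd [0.31 0.34 0.08]
top 334 191 normal [ 0.829 -0.003  0.56 ] tilt 34.0 mean [ 16.6  26.8 102.8] min [-21.9 -24.   60.4] max [ 45.1  47.8 158.1]
side 148 118 normal [ 0.839 -0.048  0.543] tilt 32.9 mean [ 16.5 -24.3 104.1] min [-21.2 -48.   59.3] max [ 45.1  45.8 158.5]
```

Emit:
{"fn": "servo_tool", "kwargs": {"steps": [[0,-3,0,0],[0,-6,0,0],[0,-9,0,0],[0,-12,0,0],[0,-15,0,0],[0,-18,0,0],[0,-21,0,0],[0,-21,0,0]]}}

```text
clock: 19.45
position: [0.493, -0.2097, 0.1682]
tool_rot: [-180.0, 0.0, 18.9]
wrist_force: [-0.1, 0.3, -1.1]
finger_gap: 0.367
gripper_force: 20.2
```

```bash
python3 - <<'E'
from h import *
go(H0+n*-.0574+[0,0,.176],18.6);F(2);plane('12')
q=np.load('s12.npz')['p']
A=cv2.resize(q[190:300,340:430],None,fx=5,fy=5,interpolation=cv2.INTER_CUBIC)
p=np.load('t12.npz')['p']
B=cv2.resize(p[170:225,370:420],None,fx=7,fy=7,interpolation=cv2.INTER_CUBIC)
C=np.zeros((550,800,3),np.uint8);C[:,:450]=A;C[:385,450:800]=B
cv2.imwrite('pics/c12.png',C[:,:,::-1])
E
```

```text
t 19.45 pos [ 0.493  -0.2097  0.1682] rot [-180.     0.    18.9] J [-31.   4. 105.   0.  72.  40.] gap 0.367 F [-0.1  0.3 -1.1] gf 20.2
shift [-1.3 43.4 -7.8] turn 0.3043809672481643
Fn,Fl,Fz [ 0.1   0.07 -1.59] sd [0.17 0.14 0.45]
top 340 207 normal [ 0.834 -0.029  0.55 ] tilt 33.4 mean [ 35.9  22.8 105.9] min [ -1.2 -34.6  57.4] max [ 66.4  47.9 158.2]
side 114 81 normal [ 0.832 -0.045  0.552] tilt 33.6 mean [ 36.2 -32.3 105.2] min [  0.3 -47.9  60.1] max [ 66.8  46.7 158.2]
```

View pics/c12.png

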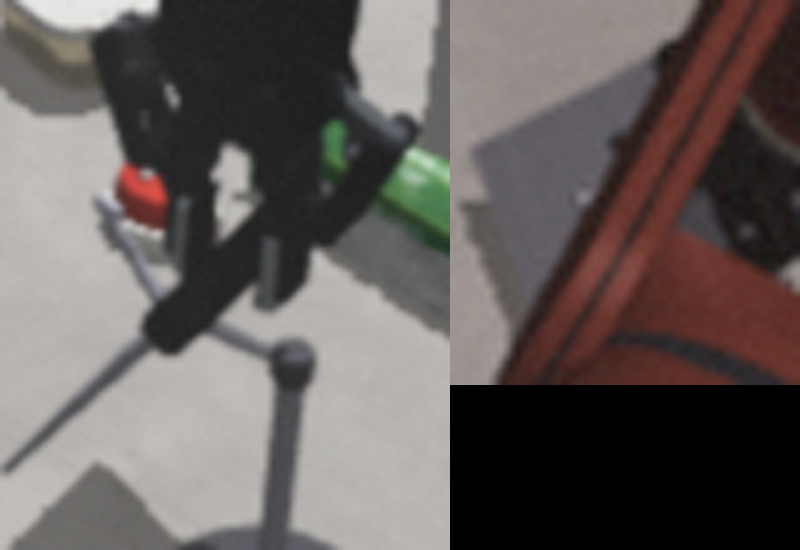

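Emit:
{"fn": "servo_tool", "kwargs": {"steps": [[0,-2,0,0],[0,-4,0,0],[0,-6,0,0],[0,-8,-0.4,0],[0,-9,-1.6,0],[0,-10,-3,0],[0,-11,-4.5,0],[0,-11,-4.5,0]]}}

```text
clock: 20.45
position: [0.4897, -0.1997, 0.1731]
tool_rot: [180.0, -0.0, 18.9]
wrist_force: [0.4, -0.3, -2.6]
finger_gap: 0.366
gripper_force: 20.2
```

```bash
python3 - <<'E'
from h import *
F(4)
w=np.load('s12.npz');X=cloud('side',w['d']);p=w['p'].astype(int)
fw=cal('side')[3][2]
v,u=np.mgrid[:400,:640]
# arm shaft pixels: near line side px from crop (105,205)->(155,290) /5 +(340,190)
a=np.array([361,231.]);b=np.array([371,248.]);d=(b-a)/np.hypot(*(b-a))
off=abs((u-a[0])*d[1]-(v-a[1])*d[0]);al=(u-a[0])*d[0]+(v-a[1])*d[1]
m=(off<1.6)&(al>0)&(al<18)&(p.max(-1)>60)&(p[...,0]<p[...,2]+25)
Q=np.stack([(X-H0)@n,(X-H0)@l,X[...,2]],-1)*1000
Q=Q[m];Q=Q[(Q[:,2]>138)&(abs(Q[:,1])<20)]
f=cv2.fitLine(Q.astype(np.float32),cv2.DIST_HUBER,0,.01,.01).ravel();dd=f[:3]*np.sign(f[2])
print(len(Q),dd,'elev',np.degrees(np.arcsin(dd[2])),'side',np.degrees(np.arctan2(dd[1],dd[0])),'at140',f[3:]+dd*(140-f[5])/dd[2]+2.75*np.array([fw@n,fw@l,fw[2]]))
E
```

```text
Fn,Fl,Fz [-0.24  0.09 -2.29] sd [0.2  0.35 0.48]
50 [ 0.6195495 -0.0198654  0.7847062] elev 51.69351 side -1.8365183 at140 [ 16.04929926   4.67162394 138.55046621]
```

Emit:
{"fn": "servo_tool", "kwargs": {"steps": [[0,-1,-1.5,0],[0,-2,-3,0],[0,-3,-4.5,0],[0,-4,-6,0],[0,-5,-7.5,0],[0,-6,-9,0],[0,-6.8,-10.2,0],[0,-6.8,-10.2,0]]}}

```text
clock: 21.45
position: [0.4875, -0.1932, 0.1832]
tool_rot: [180.0, -0.0, 18.9]
wrist_force: [0.4, -0.7, -2.0]
finger_gap: 0.367
gripper_force: 20.2
```

```bash
python3 - <<'E'
from h import *
go(H0+n*-.0574+[0,0,.176],18.6);F(4);plane('13',zmax=180)
E
```

```text
t 21.45 pos [ 0.4875 -0.1932  0.1832] rot [180.   -0.   18.9] J [-30.   1. 105.   0.  74.  41.] gap 0.367 F [ 0.4 -0.7 -2. ] gf 20.2
shift [-1.3 60.8  7.2] turn 0.2916917980898859
Fn,Fl,Fz [-0.38 -0.16 -1.68] sd [0.27 0.34 0.22]
top 391 230 normal [ 0.836 -0.031  0.549] tilt 33.3 mean [ 51.3  15.8 123.1] min [ 15.7 -45.4  73. ] max [ 84.  48. 176.]
side 94 67 normal [ 0.843 -0.062  0.535] tilt 32.4 mean [ 49.1 -41.  125.6] min [ 14.  -47.7  74.1] max [ 82.4  37.9 179.5]
```

Emit:
{"fn": "servo_tool", "kwargs": {"steps": [[0,-1,-1.5,0],[0,-2,-3,0],[0,-3,-4.5,0],[0,-4,-6,0],[0,-5,-7.5,0],[0,-6,-9,0],[0,-6.5,-9.7,0],[0,-6.5,-9.7,0]]}}

```text
clock: 22.55
position: [0.4853, -0.1871, 0.1928]
tool_rot: [180.0, -0.0, 18.9]
wrist_force: [0.4, -0.3, -1.6]
finger_gap: 0.369
gripper_force: 20.2
```

```bash
python3 - <<'E'
from h import *
go(H0+n*-.0574+[0,0,.176],18.6);F(5)
E
```

```text
t 22.55 pos [ 0.4853 -0.1871  0.1928] rot [180.   -0.   18.9] J [-30.  -0. 105.   0.  75.  41.] gap 0.369 F [ 0.4 -0.3 -1.6] gf 20.2
shift [-1.3 67.3 16.8] turn 0.29014820282057485
Fn,Fl,Fz [-0.36  0.06 -1.53] sd [0.26 0.54 0.47]
```

Emit:
{"fn": "servo_tool", "kwargs": {"steps": [[0,0.2,-0.2,0],[0,0.4,-0.3,0],[0,0.6,-0.5,0],[0,0.8,-0.6,0],[0,0.8,-0.6,0],[0,0.8,-0.6,0],[0,0.8,-0.6,0],[0,0.8,-0.6,0]]}}

```text
clock: 23.6
position: [0.4855, -0.1879, 0.1932]
tool_rot: [-180.0, 0.0, 18.9]
wrist_force: [-0.3, 0.4, -1.9]
finger_gap: 0.373
gripper_force: 20.2
```

```bash
python3 - <<'E'
from h import *
F(4)
E
```

```text
Fn,Fl,Fz [ 0.03 -0.04 -1.57] sd [0.34 0.43 0.37]
```

Emit:
{"fn": "servo_tool", "kwargs": {"steps": [[0,0.2,-0.2,0],[0,0.4,-0.3,0],[0,0.6,-0.5,0],[0,0.8,-0.6,0],[0,0.8,-0.6,0],[0,0.8,-0.6,0],[0,0.8,-0.6,0],[0,0.8,-0.6,0]]}}

```text
clock: 24.6
position: [0.4858, -0.1886, 0.1938]
tool_rot: [-180.0, 0.0, 18.9]
wrist_force: [-0.2, -0.2, -1.5]
finger_gap: 0.367
gripper_force: 20.3
```

```bash
python3 - <<'E'
from h import *
F(4)
E
```

```text
Fn,Fl,Fz [-0.09  0.44 -1.76] sd [0.48 0.18 0.28]
```

Emit:
{"fn": "servo_tool", "kwargs": {"steps": [[0,0.2,-0.2,0],[0,0.4,-0.3,0],[0,0.6,-0.5,0],[0,0.8,-0.6,0],[0,0.8,-0.6,0],[0,0.8,-0.6,0],[0,0.8,-0.6,0],[0,0.8,-0.6,0]]}}

```text
clock: 25.6
position: [0.4859, -0.1892, 0.1943]
tool_rot: [-180.0, 0.0, 18.9]
wrist_force: [0.1, 1.9, -3.2]
finger_gap: 0.366
gripper_force: 20.7
```

```bash
python3 - <<'E'
from h import *
go(H0+n*-.0574+[0,0,.176],18.6);F(4);plane('14',zmax=185)
w=np.load('s14.npz');q=w['p']
A=cv2.resize(q[170:280,340:430],None,fx=5,fy=5,interpolation=cv2.INTER_CUBIC)
cv2.imwrite('pics/c14.png',A[:,:,::-1])
E
```

```text
t 25.6 pos [ 0.4859 -0.1892  0.1943] rot [-180.     0.    18.9] J [-30.   0. 105.   0.  75.  41.] gap 0.366 F [ 0.1  1.9 -3.2] gf 20.7
shift [-1.2 65.1 18.2] turn 0.2928499349836784
Fn,Fl,Fz [ 2.27 -0.07 -3.17] sd [0.66 0.48 0.47]
top 400 242 normal [ 0.832 -0.035  0.553] tilt 33.6 mean [ 55.   14.  136.1] min [ 19.8 -48.   84.4] max [ 88.8  47.9 184.7]
side 81 58 normal [ 0.838 -0.071  0.541] tilt 32.8 mean [ 56.6 -43.8 132.6] min [ 22.9 -47.6  87.4] max [ 87.2  15.2 183.4]
```

View pics/c14.png

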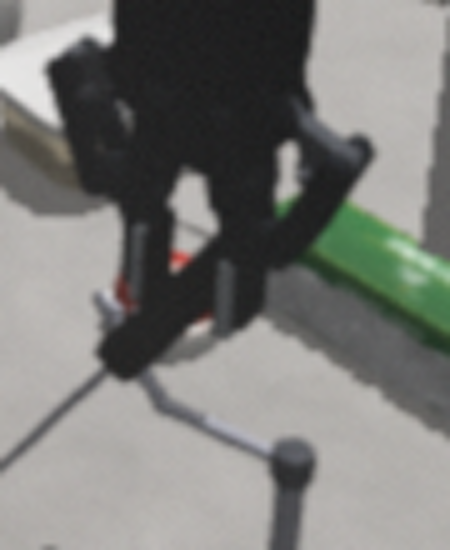

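The arm's underside bears at about 2.8 N and shows an arm elevation of about 57°. The barb would have almost no clearance at 33° tilt, so I go back to the rod and regrip at about 40°.

Emit:
{"fn": "servo_tool", "kwargs": {"steps": [[0,-1.5,1.5,0],[0,1.2,6,0],[0,4,10.5,0],[0,6.8,15,0],[0,9.6,19.5,0],[0,12.4,23.8,0],[0,15.5,25.8,0],[0,19,25.8,0]]}}

```text
clock: 26.7
position: [0.492, -0.2075, 0.1681]
tool_rot: [-180.0, 0.0, 18.9]
wrist_force: [0.5, -0.1, -1.0]
finger_gap: 0.36
gripper_force: 20.2
```

Emit:
{"fn": "servo_tool", "kwargs": {"steps": [[0,3,0,0],[0,6,0,0],[0,9,0.5,0],[0,9,1,0],[0,9,1.2,0],[0,9,1.2,0],[0,9,1.2,0],[0,9,1.2,0]]}}

```text
clock: 27.5
position: [0.4952, -0.2159, 0.1675]
tool_rot: [180.0, -0.0, 18.9]
wrist_force: [0.1, -0.8, -1.1]
finger_gap: 0.369
gripper_force: 20.3
```

```bash
python3 - <<'E'
from h import *
go(H0+n*-.0574+[0,0,.176],18.6);F(2);plane('15')
E
```

```text
t 27.5 pos [ 0.4952 -0.2159  0.1675] rot [180.   -0.   18.9] J [-32.   4. 104.  -0.  72.  39.] gap 0.369 F [ 0.1 -0.8 -1.1] gf 20.3
shift [-1.3 36.9 -8.4] turn 0.29187522890578066
Fn,Fl,Fz [-0.52  0.2  -1.41] sd [0.23 0.38 0.34]
top 339 211 normal [ 0.838 -0.023  0.544] tilt 33.0 mean [ 29.4  23.4 104.2] min [ -8.5 -31.2  57.1] max [ 59.8  47.9 159.9]
side 131 97 normal [ 0.835 -0.042  0.549] tilt 33.4 mean [ 31.5 -27.5 103. ] min [ -7.9 -47.9  59.6] max [ 59.2  43.1 160. ]
```

Emit:
{"fn": "servo_tool", "kwargs": {"steps": [[0,1,0,0],[0,2,0,0],[0,3,0,0],[0,4,0.5,0],[0,5,0.5,0],[0,6,0.5,0],[0,7,0.5,0],[0,7.5,0.5,0]], "hand": 0.14}}

```text
clock: 28.5
position: [0.4975, -0.2231, 0.1668]
tool_rot: [-180.0, 0.0, 18.9]
wrist_force: [-0.2, 0.5, -0.3]
finger_gap: 0.434
gripper_force: 0.6
```

```bash
python3 - <<'E'
from h import *
go(H0+n*-.0574+[0,0,.176],18.6);plane('16')
E
```

```text
t 28.5 pos [ 0.4975 -0.2231  0.1668] rot [-180.     0.    18.9] J [-32.   5. 103.   0.  72.  39.] gap 0.434 F [-0.2  0.5 -0.3] gf 0.6
shift [-1.1 29.4 -9.2] turn 0.28060603724065913
top 383 219 normal [0.813 0.007 0.582] tilt 35.6 mean [ 28.9  23.7 103.9] min [-12.9 -30.2  59.9] max [ 60.1  47.9 160. ]
side 194 157 normal [ 0.808 -0.042  0.588] tilt 36.0 mean [ 30.4 -19.2 103.7] min [-12.4 -47.3  63.6] max [ 60.8  47.5 159.6]
```

Emit:
{"fn": "servo_tool", "kwargs": {"steps": [[0,1,0,0],[0,2,0,0],[0,3,0,0],[0,3,0,0],[0,3,0,0],[0,3,0,0],[0,3,0,0],[0,3,0,0]]}}

```text
clock: 29.4
position: [0.4985, -0.2258, 0.1669]
tool_rot: [180.0, -0.0, 18.9]
wrist_force: [0.0, 1.3, -0.8]
finger_gap: 0.428
gripper_force: 0.5
```

Emit:
{"fn": "servo_tool", "kwargs": {"steps": [[0,-0.5,0,0],[0,-1,0,0],[0,-1,0,0],[0,-1,0,0],[0,-1,0,0],[0,-1,0,0],[0,-1,0,0],[0,-1,0,0]], "hand": 0.5, "force": 20}}

```text
clock: 30.2
position: [0.4984, -0.2252, 0.1672]
tool_rot: [179.9, -0.0, 18.9]
wrist_force: [1.0, -3.4, 3.0]
finger_gap: 0.376
gripper_force: 19.6
```

```bash
python3 - <<'E'
from h import *
go(H0+n*-.0574+[0,0,.176],18.6);F(2);plane('17')
E
```

```text
t 30.2 pos [ 0.4984 -0.2252  0.1672] rot [179.9  -0.   18.9] J [-33.   5. 103.  -0.  72.  39.] gap 0.376 F [ 1.  -3.4  3. ] gf 19.6
shift [-1.3 27.  -8.8] turn 0.2814458736272343
Fn,Fl,Fz [-3.73 -0.3   3.19] sd [0.12 0.2  0.2 ]
top 355 202 normal [ 0.826 -0.007  0.564] tilt 34.3 mean [ 25.1  25.4 100.1] min [-16.6 -23.4  57.3] max [ 53.   47.8 159.7]
side 162 126 normal [ 0.819 -0.04   0.572] tilt 35.0 mean [ 20.8 -25.8 107.9] min [-17.4 -47.9  60.3] max [ 52.4  47.8 159.7]
```

Emit:
{"fn": "servo_tool", "kwargs": {"steps": [[0,1,0,0],[0,2,0,0],[0,3,0,0],[0,4,0,0],[0,5,0,0],[0,6,0,0],[0,7,0,0],[0,7.5,0,0]], "hand": 0.14}}

```text
clock: 31.2
position: [0.5006, -0.2321, 0.1668]
tool_rot: [-180.0, 0.0, 18.9]
wrist_force: [-0.1, 0.8, -0.9]
finger_gap: 0.427
gripper_force: 0.4
```

```bash
python3 - <<'E'
from h import *
go(H0+n*-.0574+[0,0,.176],18.6);plane('18')
E
```

```text
t 31.2 pos [ 0.5006 -0.2321  0.1668] rot [-180.     0.    18.9] J [-33.   6. 102.  -0.  72.  38.] gap 0.427 F [-0.1  0.8 -0.9] gf 0.4
shift [-1.2 19.8 -9.2] turn 0.2811196568039236
top 201 150 normal [ 0.936 -0.009  0.351] tilt 20.6 mean [ -1.1  31.8 100.1] min [-24.6 -17.3  48.6] max [ 18.8  47.5 158.4]
side 270 230 normal [ 0.94  -0.011  0.34 ] tilt 19.9 mean [ -4.1 -14.1  97.6] min [-26.9 -48.   48. ] max [ 13.7  46.2 159.8]
```

Emit:
{"fn": "servo_tool", "kwargs": {"steps": [[0,2,0,0],[0,4,0,0],[0,6,0,0],[0,8,0,0],[0,10,0,0],[0,12,0,0],[0,13.5,0,0],[0,13.5,0,0]]}}

```text
clock: 32.1
position: [0.505, -0.245, 0.1669]
tool_rot: [180.0, 0.0, 18.9]
wrist_force: [-0.3, 1.0, -0.9]
finger_gap: 0.427
gripper_force: 0.5
```

```bash
python3 - <<'E'
from h import *
go(H0+n*-.0574+[0,0,.176],18.6);F(2);plane('19')
E
```

```text
t 32.1 pos [ 0.505  -0.245   0.1669] rot [180.    0.   18.9] J [-34.   7. 101.  -0.  72.  37.] gap 0.427 F [-0.3  1.  -0.9] gf 0.5
shift [-1.2  6.2 -9.1] turn 0.27205924909503665
Fn,Fl,Fz [ 1.29 -0.48 -0.52] sd [0.53 0.11 0.34]
top 264 172 normal [ 0.9   -0.018  0.435] tilt 25.8 mean [ -7.9  30.  101.5] min [-36.8 -15.8  51. ] max [ 16.5  47.7 158.9]
side 127 100 normal [0.898 0.005 0.44 ] tilt 26.1 mean [-10.2 -30.2 101.4] min [-38.1 -48.   53.4] max [ 12.9  42.3 158.3]
```

Emit:
{"fn": "servo_tool", "kwargs": {"steps": [[0,0.6,0,0],[0,1.2,0,0],[0,1.8,0,0],[0,2.4,0,0],[0,3,0,0],[0,3.6,0,0],[0,4,0,0],[0,4,0,0]]}}

```text
clock: 33.1
position: [0.5062, -0.2485, 0.1668]
tool_rot: [-180.0, 0.0, 18.9]
wrist_force: [0.3, 1.9, -1.7]
finger_gap: 0.428
gripper_force: 0.7
```

```bash
python3 - <<'E'
from h import *
go(H0+n*-.0574+[0,0,.176],18.6);F(2);plane('20')
E
```

```text
t 33.1 pos [ 0.5062 -0.2485  0.1668] rot [-180.     0.    18.9] J [-34.   7. 100.   0.  72.  37.] gap 0.428 F [ 0.3  1.9 -1.7] gf 0.7
shift [-1.2  2.4 -9.2] turn 0.2833876561990962
Fn,Fl,Fz [ 1.59  0.42 -1.07] sd [0.42 0.22 0.66]
top 336 193 normal [ 0.834 -0.035  0.551] tilt 33.5 mean [ -2.2  26.1 102.3] min [-38.3 -24.2  57.1] max [ 26.9  47.9 158.4]
side 151 122 normal [ 0.842 -0.047  0.538] tilt 32.6 mean [ -3.8 -24.8 106.7] min [-39.8 -48.   59.6] max [ 27.6  46.6 158.5]
```

Emit:
{"fn": "servo_tool", "kwargs": {"steps": [[0,0.6,0,0],[0,1.2,0,0],[0,1.8,0,0],[0,2.4,0,0],[0,3,0,0],[0,3.6,0,0],[0,3.6,0,0],[0,3.6,0,0]]}}

```text
clock: 34.1
position: [0.5074, -0.2519, 0.1669]
tool_rot: [-180.0, 0.0, 18.9]
wrist_force: [-0.4, 3.1, -2.6]
finger_gap: 0.433
gripper_force: 1.0
```

```bash
python3 - <<'E'
from h import *
go(H0+n*-.0574+[0,0,.176],18.6);F(2);plane('21')
E
```

```text
t 34.1 pos [ 0.5074 -0.2519  0.1669] rot [-180.     0.    18.9] J [-34.   8. 100.   0.  72.  37.] gap 0.433 F [-0.4  3.1 -2.6] gf 1.0
shift [-1.2 -1.2 -9.1] turn 0.2837397150611878
Fn,Fl,Fz [ 2.11  0.26 -2.1 ] sd [0.02 1.05 0.49]
top 447 238 normal [ 0.758 -0.03   0.652] tilt 40.7 mean [  4.4  21.5 106.2] min [-39.4 -44.3  65.2] max [ 37.8  47.9 159.5]
side 322 288 normal [ 0.76  -0.032  0.65 ] tilt 40.5 mean [  3.2 -13.2 110.3] min [-42.  -47.7  67.3] max [ 38.1  48.  159.8]
```

Emit:
{"fn": "servo_tool", "kwargs": {"steps": [[0,-0.5,0,0],[0,-1,0,0],[0,-1.2,0,0],[0,-1.2,0,0],[0,-1.2,0,0],[0,-1.2,0,0],[0,-1.2,0,0],[0,-1.2,0,0]], "hand": 0.21}}

```text
clock: 35.1
position: [0.507, -0.2508, 0.1668]
tool_rot: [180.0, -0.0, 18.9]
wrist_force: [-0.7, 0.6, -2.4]
finger_gap: 0.398
gripper_force: 7.9
```

```bash
python3 - <<'E'
from h import *
go(H0+n*-.0574+[0,0,.176],18.6);F(2);plane('22')
E
```

```text
t 35.1 pos [ 0.507  -0.2508  0.1668] rot [180.   -0.   18.9] J [-34.   8. 100.  -0.  72.  37.] gap 0.398 F [-0.7  0.6 -2.4] gf 7.9
shift [-1.2 -0.  -9.2] turn 0.2835082588943578
Fn,Fl,Fz [ 0.56 -0.31 -1.91] sd [0.26 0.19 0.45]
top 453 224 normal [ 0.739 -0.036  0.672] tilt 42.3 mean [  6.1  20.7 106.2] min [-40.6 -40.5  68.3] max [ 40.   47.9 159.2]
side 359 325 normal [ 0.746 -0.032  0.665] tilt 41.7 mean [  5.4 -12.3 109.8] min [-41.  -47.8  69.4] max [ 40.8  47.6 159.6]
```

Emit:
{"fn": "servo_tool", "kwargs": {"steps": [[0,0,0,0],[0,0,0,0],[0,0,0,0],[0,0,0,0],[0,0,0,0],[0,0,0,0],[0,0,0,0],[0,0,0,0]], "hand": 0.5, "force": 20}}

```text
clock: 36.1
position: [0.507, -0.2508, 0.1669]
tool_rot: [-180.0, 0.0, 18.9]
wrist_force: [-1.2, 1.0, -2.0]
finger_gap: 0.386
gripper_force: 20.0
```

```bash
python3 - <<'E'
from h import *
go(H0+n*-.0574+[0,0,.176],18.6);F(2);plane('23')
E
```

```text
t 36.1 pos [ 0.507  -0.2508  0.1669] rot [-180.     0.    18.9] J [-34.   8. 100.   0.  72.  37.] gap 0.386 F [-1.2  1.  -2. ] gf 20.0
shift [-1.2  0.1 -9.1] turn 0.2851626943874521
Fn,Fl,Fz [ 0.97 -0.27 -1.39] sd [0.59 0.15 0.64]
top 449 232 normal [0.756 0.007 0.655] tilt 40.9 mean [  6.6  22.4 106. ] min [-40.9 -47.5  66.9] max [ 39.3  47.9 159.1]
side 339 302 normal [ 0.746 -0.031  0.665] tilt 41.7 mean [  3.7 -12.5 111.5] min [-40.6 -47.9  72.8] max [ 36.2  47.6 159.1]
```

Emit:
{"fn": "servo_tool", "kwargs": {"steps": [[0,-2,0,0],[0,-6,0,0],[0,-10,0,0],[0,-14,0,0],[0,-18,0,0],[0,-22,0,0],[0,-26,0,0],[0,-30,0,0]]}}

```text
clock: 37.1
position: [0.4972, -0.2221, 0.1669]
tool_rot: [180.0, -0.0, 18.9]
wrist_force: [0.2, 0.2, -1.1]
finger_gap: 0.39
gripper_force: 20.1
```

```bash
python3 - <<'E'
from h import *
go(H0+n*-.0574+[0,0,.176],18.6);F(3);plane('24')
E
```

```text
t 37.1 pos [ 0.4972 -0.2221  0.1669] rot [180.   -0.   18.9] J [-32.   5. 103.  -0.  72.  39.] gap 0.39 F [ 0.2  0.2 -1.1] gf 20.1
shift [-1.2 30.4 -9.1] turn 0.28824635257936393
Fn,Fl,Fz [-0.03  0.08 -1.34] sd [0.31 0.12 0.22]
top 442 236 normal [ 0.757 -0.009  0.654] tilt 40.8 mean [ 36.2  20.5 106.2] min [-10.2 -34.4  67. ] max [ 69.4  47.9 159.8]
side 298 254 normal [ 0.748 -0.032  0.663] tilt 41.6 mean [ 34.7 -14.3 110.3] min [-10.8 -47.9  68.8] max [ 70.6  47.3 159.9]
```

Emit:
{"fn": "servo_tool", "kwargs": {"steps": [[0,-4,-0.2,0],[0,-8,-0.3,0],[0,-11,-0.5,0],[0,-13,-2,0],[0,-14.8,-4.6,0],[0,-16.5,-7,0],[0,-16.5,-7,0],[0,-16.5,-7,0]]}}

```text
clock: 38.15
position: [0.4921, -0.2069, 0.1741]
tool_rot: [180.0, -0.0, 18.9]
wrist_force: [-0.5, 0.4, -1.1]
finger_gap: 0.387
gripper_force: 20.3
```

```bash
python3 - <<'E'
from h import *
go(H0+n*-.0574+[0,0,.176],18.6);F(3)
E
```

```text
t 38.15 pos [ 0.4921 -0.2069  0.1741] rot [180.   -0.   18.9] J [-31.   3. 105.  -0.  73.  40.] gap 0.387 F [-0.5  0.4 -1.1] gf 20.3
shift [-1.3 46.4 -1.9] turn 0.29081290519619074
Fn,Fl,Fz [ 0.1  -0.27 -1.76] sd [0.21 0.4  0.5 ]
```

Emit:
{"fn": "servo_tool", "kwargs": {"steps": [[0,-1.7,-2.6,0],[0,-3.4,-5.2,0],[0,-5.1,-7.8,0],[0,-6.8,-10.4,0],[0,-8.5,-13,0],[0,-10.2,-15.6,0],[0,-11.5,-17.8,0],[0,-11.5,-17.8,0]]}}

```text
clock: 39.1
position: [0.4881, -0.1954, 0.1917]
tool_rot: [-180.0, 0.0, 18.9]
wrist_force: [-1.3, 2.1, -2.9]
finger_gap: 0.385
gripper_force: 21.0
```

```bash
python3 - <<'E'
from h import *
go(H0+n*-.0574+[0,0,.176],18.6);F(3);plane('25',zmax=185)
E
```

```text
t 39.1 pos [ 0.4881 -0.1954  0.1917] rot [-180.     0.    18.9] J [-30.   1. 105.   0.  75.  41.] gap 0.385 F [-1.3  2.1 -2.9] gf 21.0
shift [-1.2 58.6 15.7] turn 0.29887501611844414
Fn,Fl,Fz [ 2.24 -0.29 -2.76] sd [0.43 0.18 0.15]
top 501 295 normal [ 0.743 -0.016  0.669] tilt 42.0 mean [ 59.5  14.6 136.1] min [ 14.5 -46.9  92.4] max [ 98.3  47.9 184.9]
side 238 199 normal [ 0.746 -0.033  0.666] tilt 41.8 mean [ 65.5 -15.2 132.8] min [ 18.4 -47.7  96.2] max [ 99.1  47.9 183. ]
```

Emit:
{"fn": "servo_tool", "kwargs": {"steps": [[0,-1,-1,0],[0,-1.8,-2.2,0],[0,-2.6,-3.4,0],[0,-3.4,-4.6,0],[0,-4.2,-5.8,0],[0,-4.7,-6.5,0],[0,-4.7,-6.5,0],[0,-4.7,-6.5,0]]}}

```text
clock: 40.15
position: [0.4867, -0.1913, 0.1982]
tool_rot: [-180.0, 0.0, 18.9]
wrist_force: [-0.7, 2.4, -5.7]
finger_gap: 0.385
gripper_force: 20.8
```

```bash
python3 - <<'E'
from h import *
go(H0+n*-.0574+[0,0,.176],18.6);F(4)
E
```

```text
t 40.15 pos [ 0.4867 -0.1913  0.1982] rot [-180.     0.    18.9] J [-30.   0. 105.   0.  75.  41.] gap 0.385 F [-0.7  2.4 -5.7] gf 20.8
shift [-1.2 62.9 22.1] turn 0.28818431414137535
Fn,Fl,Fz [ 1.93  0.05 -5.32] sd [0.21 0.38 0.32]
```

Emit:
{"fn": "servo_tool", "kwargs": {"steps": [[0,-0.8,0.6,0],[0,-1.7,-0.6,0],[0,-2.5,-1.7,0],[0,-3.3,-2.8,0],[0,-4.1,-3.9,0],[0,-4.9,-5,0],[0,-5.3,-5.5,0],[0,-5.3,-5.5,0]]}}

```text
clock: 41.15
position: [0.4851, -0.1864, 0.2039]
tool_rot: [180.0, -0.0, 18.9]
wrist_force: [0.5, 1.0, -3.6]
finger_gap: 0.389
gripper_force: 21.1
```

```bash
python3 - <<'E'
from h import *
go(H0+n*-.0574+[0,0,.176],18.6);F(4)
E
```

```text
t 41.15 pos [ 0.4851 -0.1864  0.2039] rot [180.   -0.   18.9] J [-30.  -1. 105.   0.  76.  41.] gap 0.389 F [ 0.5  1.  -3.6] gf 21.1
shift [-1.3 68.  27.9] turn 0.2925874132075421
Fn,Fl,Fz [ 1.33  0.01 -3.4 ] sd [0.72 0.25 0.31]
```

Emit:
{"fn": "servo_tool", "kwargs": {"steps": [[0,-0.7,-0.9,0],[0,-1.4,-1.8,0],[0,-2.1,-2.7,0],[0,-2.8,-3.6,0],[0,-3.5,-4.5,0],[0,-3.5,-4.5,0],[0,-3.5,-4.5,0],[0,-3.5,-4.5,0]]}}

```text
clock: 42.15
position: [0.4839, -0.1831, 0.2082]
tool_rot: [-180.0, -0.0, 18.9]
wrist_force: [0.8, 0.2, -2.3]
finger_gap: 0.388
gripper_force: 21.5
```

```bash
python3 - <<'E'
from h import *
go(H0+n*-.0574+[0,0,.176],18.6);F(4)
E
```

```text
t 42.15 pos [ 0.4839 -0.1831  0.2082] rot [-180.    -0.    18.9] J [-29.  -1. 105.   0.  76.  42.] gap 0.388 F [ 0.8  0.2 -2.3] gf 21.5
shift [-1.2 71.6 32.2] turn 0.28594266135419844
Fn,Fl,Fz [ 0.74  0.2  -2.78] sd [0.5  0.35 0.27]
```

Emit:
{"fn": "servo_tool", "kwargs": {"steps": [[0,-0.6,-0.8,0],[0,-1.2,-1.6,0],[0,-1.8,-2.4,0],[0,-2.4,-3.1,0],[0,-2.4,-3.1,0],[0,-2.4,-3.1,0],[0,-2.4,-3.1,0],[0,-2.4,-3.1,0]]}}

```text
clock: 43.15
position: [0.4831, -0.1808, 0.2113]
tool_rot: [-180.0, -0.0, 18.9]
wrist_force: [-0.2, 1.6, -3.3]
finger_gap: 0.387
gripper_force: 21.4
```

```bash
python3 - <<'E'
from h import *
go(H0+n*-.0574+[0,0,.176],18.6);F(4);plane('26',zmax=195)
w=np.load('s26.npz');q=w['p']
A=cv2.resize(q[160:290,330:430],None,fx=4.4,fy=4.4,interpolation=cv2.INTER_CUBIC)
cv2.imwrite('pics/c26.png',A[:,:,::-1])
E
```

```text
t 43.15 pos [ 0.4831 -0.1808  0.2113] rot [-180.    -0.    18.9] J [-29.  -2. 105.   0.  77.  42.] gap 0.387 F [-0.2  1.6 -3.3] gf 21.4
shift [-1.2 74.  35.3] turn 0.2846184073598579
Fn,Fl,Fz [ 1.26  0.33 -2.75] sd [0.36 0.23 0.44]
top 459 258 normal [ 0.746 -0.011  0.666] tilt 41.8 mean [ 76.4  12.8 154. ] min [ 38.2 -47.  114.7] max [110.   48.  194.9]
side 181 154 normal [ 0.747 -0.039  0.664] tilt 41.6 mean [ 78.9 -20.4 153.6] min [ 40.4 -47.7 115.3] max [109.4  47.6 194.3]
```

View pics/c26.png

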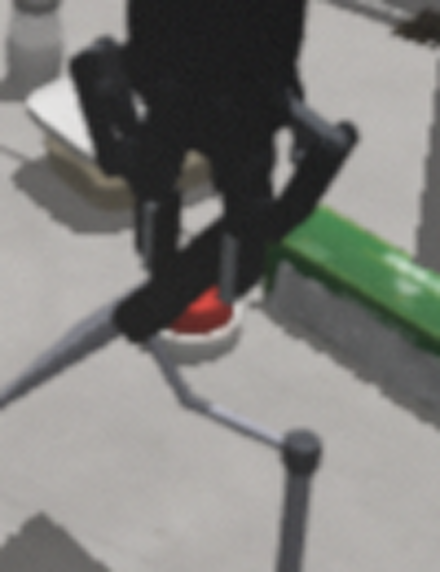

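Emit:
{"fn": "servo_tool", "kwargs": {"steps": [[0,-0.6,-0.8,0],[0,-1.2,-1.6,0],[0,-1.8,-2.4,0],[0,-2.4,-3.2,0],[0,-3,-4,0],[0,-3,-4,0],[0,-3,-4,0],[0,-3,-4,0]]}}

```text
clock: 44.25
position: [0.4823, -0.1782, 0.2155]
tool_rot: [180.0, -0.0, 18.9]
wrist_force: [-0.2, -0.2, -2.0]
finger_gap: 0.388
gripper_force: 21.5
```

```bash
python3 - <<'E'
from h import *
F(4)
E
```

```text
Fn,Fl,Fz [-0.05 -0.15 -1.97] sd [0.25 0.35 0.15]
```

Emit:
{"fn": "servo_tool", "kwargs": {"steps": [[0,-0.6,-0.8,0],[0,-1.2,-1.6,0],[0,-1.8,-2.4,0],[0,-2.4,-3.2,0],[0,-3,-4,0],[0,-3,-4,0],[0,-3,-4,0],[0,-3,-4,0]]}}

```text
clock: 45.25
position: [0.4812, -0.1752, 0.2193]
tool_rot: [-180.0, 0.0, 18.9]
wrist_force: [0.0, 0.3, -1.8]
finger_gap: 0.385
gripper_force: 21.4
```

```bash
python3 - <<'E'
from h import *
go(H0+n*-.0574+[0,0,.176],18.6);F(4)
E
```

```text
t 45.25 pos [ 0.4812 -0.1752  0.2193] rot [-180.     0.    18.9] J [-29.  -2. 105.  -0.  78.  42.] gap 0.385 F [ 0.   0.3 -1.8] gf 21.4
shift [-1.2 79.9 43.3] turn 0.28194748185930507
Fn,Fl,Fz [-0.25 -0.1  -2.06] sd [0.16 0.38 0.51]
```

Emit:
{"fn": "servo_tool", "kwargs": {"steps": [[0,-1.2,-1.6,0],[0,-2.4,-3.2,0],[0,-3.6,-4.8,0],[0,-6,-8,0],[0,-9,-12,0],[0,-12,-16,0],[0,-16,-22,0],[0,-20,-28,0]]}}

```text
clock: 46.25
position: [0.4746, -0.156, 0.2479]
tool_rot: [180.0, -0.0, 18.9]
wrist_force: [-0.4, -0.4, -1.7]
finger_gap: 0.383
gripper_force: 21.4
```

```bash
python3 - <<'E'
from h import *
# rack slot geometry from start pictures
for nm in('t0','s0'):
    w=np.load(nm+'.npz');X=cloud('top' if nm=='t0' else 'side',w['d'])
    c=np.array([.4925,.1615,0])
    m=(abs(X[...,0]-c[0])<.11)&(abs(X[...,1]-c[1])<.11)&(X[...,2]>.05)&(X[...,2]<.08);P=X[m][:,:2]*1000
    mb=(abs(X[...,0]-c[0])<.11)&(abs(X[...,1]-c[1])<.11)&(X[...,2]>.006)&(X[...,2]<.08);Q=X[mb][:,:2]*1000
    print(nm,len(P),cv2.minAreaRect(P.astype(np.float32)),len(Q),cv2.minAreaRect(Q.astype(np.float32)))
go([.4925,.1615,.3],18.6);F(2);plane('27',zmax=225)
q=np.load('s27.npz')['p']
cv2.imwrite('pics/c27.png',cv2.resize(q[150:290,240:440],None,fx=4,fy=4,interpolation=cv2.INTER_CUBIC)[:,:,::-1])
E
```

```text
t0 306 ((491.737060546875, 161.55072021484375), (35.44265365600586, 129.4849395751953), 79.78034210205078) 1018 ((496.5118408203125, 159.9756317138672), (186.8589630126953, 200.25308227539062), 5.201811790466309)
s0 561 ((495.8992919921875, 163.20216369628906), (41.46762466430664, 130.75694274902344), 79.38046264648438) 1937 ((492.82720947265625, 161.8303985595703), (217.81182861328125, 219.95399475097656), 89.65453338623047)
t 46.25 pos [ 0.4746 -0.156   0.2479] rot [180.   -0.   18.9] J [-27.  -5. 105.  -0.  81.  44.] gap 0.383 F [-0.4 -0.4 -1.7] gf 21.4
shift [ 119.7 -294.6  -52.1] turn 0.2872249864651053
Fn,Fl,Fz [-0.3   0.22 -1.08] sd [0.65 0.17 0.63]
top 257 160 normal [ 0.754 -0.035  0.655] tilt 41.0 mean [ 89.6   8.6 204.7] min [ 69.9 -47.7 182.1] max [109.8  47.  224.9]
side 69 44 normal [ 0.75  -0.076  0.658] tilt 41.3 mean [ 90.8 -38.1 204.8] min [ 73.7 -47.5 183.4] max [108.3  -8.6 223.5]
```

View pics/c27.png

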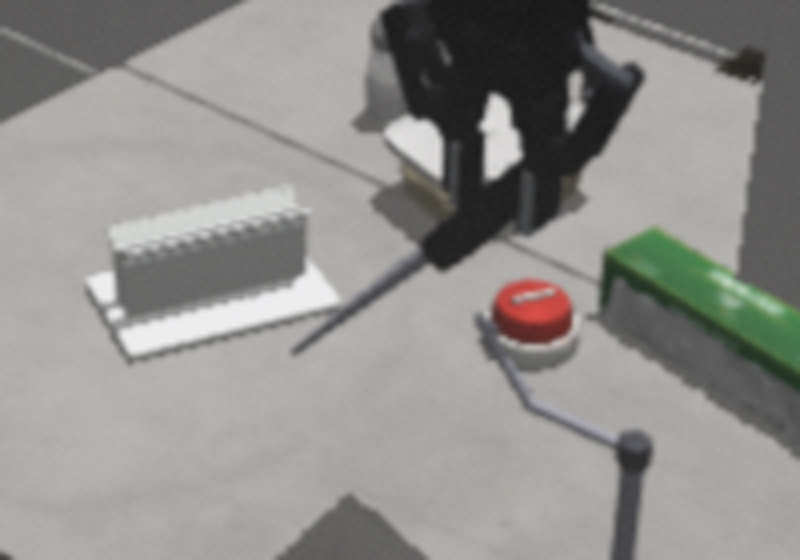

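```bash
python3 - <<'E'
from h import *
yaw=-10.3;nn=np.array([-np.sin(np.radians(yaw)),np.cos(np.radians(yaw)),0])
S=np.array([.494,.1624,0])
go(S-.0958*nn+[0,0,.20],yaw)
E
```

```text
t 46.45 pos [ 0.4749 -0.1562  0.2477] rot [180.   -0.   18.9] J [-27.  -5. 105.  -0.  81.  44.] gap 0.385 F [ 0.5 -0.6 -2. ] gf 21.4
shift [  74.6 -211.7   47.6] turn 29.200854544876535
```

Emit:
{"fn": "servo_tool", "kwargs": {"steps": [[5,-16,0,2],[15,-44,5,6],[27,-76,12,11],[39,-110,20,16],[51,-144,30,21],[63,-178,40,25],[71,-203,46,28],[74.6,-211.7,47.6,29.2]]}}

```text
clock: 47.25
position: [0.4756, 0.0705, 0.1983]
tool_rot: [-180.0, 0.1, -10.3]
wrist_force: [-0.6, 0.4, -2.1]
finger_gap: 0.385
gripper_force: 21.4
```

```bash
cat >> h.py <<'E'
YR=-10.3;nr=np.array([-np.sin(np.radians(YR)),np.cos(np.radians(YR)),0]);lr=np.array([nr[1],-nr[0],0]);S=np.array([.494,.1624,0])
E
python3 - <<'E'
from h import *
go(S-.0958*nr+[0,0,.156],YR)
plane('28',zmin=85,zmax=175,rlo=-70,rhi=60,nv=nr,lv=lr,ref=S)
for nm in('t28','s28'):
    w=np.load(nm+'.npz');X=cloud('top' if nm[0]=='t' else 'side',w['d']);Q=np.stack([(X-S)@nr,(X-S)@lr,X[...,2]],-1)*1000
    P=Q[(Q[...,2]>59)&(Q[...,2]<74)&(abs(Q[...,0])<40)&(abs(Q[...,1])<80)]
    print('lips',len(P),np.percentile(P,[1,50,99],axis=0).round(1).tolist())
    # profile across slot
    for c in range(-26,27,4):
        k=P[abs(P[:,0]-c)<2]; print(c,len(k),k[:,2].mean().round(1) if len(k) else '',end=' | ')
    B=Q[(Q[...,2]>82)&(Q[...,2]<180)&(Q[...,0]>-60)&(Q[...,0]<40)&(abs(Q[...,1])<80)];print('\nblade l range',np.percentile(B[:,1],[1,99]).round(1),'max r',B[:,0].max().round(1))
q=np.load('t28.npz')['p']
cv2.imwrite('pics/c28.png',cv2.resize(q[150:260,240:360],None,fx=5,fy=5,interpolation=cv2.INTER_CUBIC)[:,:,::-1])
E
```

```text
t 47.25 pos [0.4756 0.0705 0.1983] rot [-1.80e+02  1.00e-01 -1.03e+01] J [ -1.  -6. 110.   0.  76.  99.] gap 0.385 F [-0.6  0.4 -2.1] gf 21.4
shift [ 1.8  2.1 42.3] turn 0.017388022925757696
top 158 113 normal [ 0.74  -0.018  0.673] tilt 42.3 mean [-47.1 -27.7 152.5] min [-67.3 -48.  129.5] max [-26.5  -8.6 174.1]
side 298 287 normal [ 0.746 -0.019  0.666] tilt 41.7 mean [-32.   -2.6 137.8] min [-66.  -47.8 100.2] max [  3.1  47.9 175. ]
lips 5 [[13.7, -62.9, 60.6], [15.1, -56.6, 63.9], [16.1, -50.6, 66.5]]
-26 0  | -22 0  | -18 0  | -14 0  | -10 0  | -6 0  | -2 0  | 2 0  | 6 0  | 10 0  | 14 4 63.5 | 18 1 63.9 | 22 0  | 26 0  | 
blade l range [-51.3   3.7] max r -22.7
lips 330 [[-18.6, -62.3, 59.1], [10.3, 0.3, 64.8], [19.2, 65.3, 70.9]]
-26 0  | -22 2 70.9 | -18 27 68.1 | -14 51 65.3 | -10 18 60.9 | -6 1 63.4 | -2 0  | 2 5 61.3 | 6 25 61.6 | 10 67 62.9 | 14 101 65.4 | 18 31 66.4 | 22 2 65.6 | 26 0  | 
blade l range [-49.1  50.2] max r 3.1
```

View pics/c28.png

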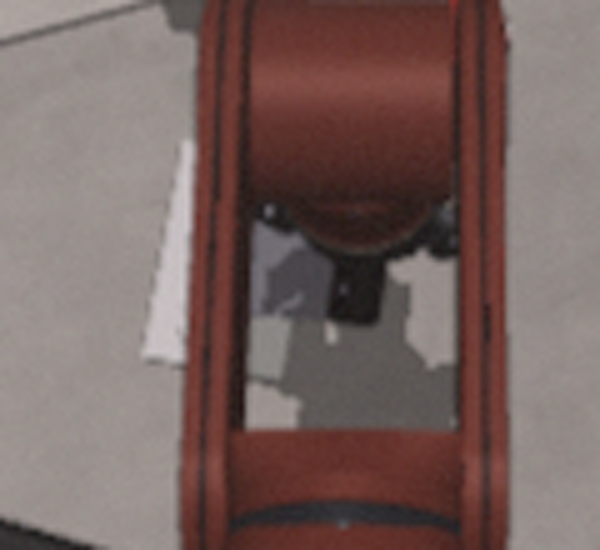

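Emit:
{"fn": "servo_tool", "kwargs": {"steps": [[1,0,6,0],[1,0,13,0],[1,0,20,0],[1,0,27,0],[1,0,33,0],[1,0,38,0],[1,0,42,0],[1,0,42,0]]}}

```text
clock: 48.15
position: [0.4773, 0.068, 0.157]
tool_rot: [180.0, 0.1, -10.3]
wrist_force: [-0.2, 0.5, -1.8]
finger_gap: 0.391
gripper_force: 21.4
```

Emit:
{"fn": "servo_tool", "kwargs": {"steps": [[0,-3,-1.5,0],[0,-6,-3.5,0],[0,-9.5,-5.5,0],[0,-13,-7.5,0],[0,-17,-9.5,0],[0,-21,-11.5,0],[0,-24.5,-13.2,0],[0,-28,-14.7,0]]}}

```text
clock: 48.95
position: [0.4828, 0.0959, 0.1726]
tool_rot: [-180.0, -0.0, -10.3]
wrist_force: [0.7, 0.2, -1.5]
finger_gap: 0.386
gripper_force: 21.4
```

```bash
python3 - <<'E'
from h import *
go(S-.0655*nr+[0,0,.1707],YR);s=bot.state()['wrist_force'];print('Fr',s@nr)
plane('29',zmin=75,zmax=165,rlo=-90,rhi=60,nv=nr,lv=lr,ref=S)
E
```

```text
t 48.95 pos [0.4828 0.0959 0.1726] rot [-180.    -0.   -10.3] J [  2.  -3. 110.   0.  72. 102.] gap 0.386 F [ 0.7  0.2 -1.5] gf 21.4
shift [-0.9 -1.9  1.9] turn -0.0062547626788500565
Fr 0.32913536551555034
top 204 138 normal [ 0.749 -0.002  0.663] tilt 41.5 mean [-25.3 -27.7 132.2] min [-52.6 -46.4  98.6] max [  4.6  -8.7 164.6]
side 296 276 normal [ 0.745 -0.019  0.666] tilt 41.8 mean [ -7.4  -2.6 114.2] min [-49.6 -47.7  75.8] max [ 27.1  47.9 160.5]
```

Emit:
{"fn": "servo_tool", "kwargs": {"steps": [[0,8,-1,0],[0,17,-1,0],[0,25,0,0],[0,28.4,4,0],[0,28.4,9,0],[0,28.4,14,0],[0,28.4,18,0],[0,28.4,19.6,0]]}}

```text
clock: 49.85
position: [0.4774, 0.0679, 0.1521]
tool_rot: [-180.0, 0.0, -10.3]
wrist_force: [-0.3, -0.0, -0.5]
finger_gap: 0.385
gripper_force: 22.4
```

Emit:
{"fn": "servo_tool", "kwargs": {"steps": [[0,-1,0,0],[0,-3,0,0],[0,-5,-0.7,0],[0,-7,-1.6,0],[0,-9,-2.5,0],[0,-11,-3.5,0],[0,-13,-4.7,0],[0,-14.5,-5.5,0]]}}

```text
clock: 50.65
position: [0.4815, 0.0806, 0.1598]
tool_rot: [179.9, -0.2, -10.3]
wrist_force: [-1.2, -7.6, 6.0]
finger_gap: 0.381
gripper_force: 19.4
```

```bash
python3 - <<'E'
from h import *
go(S-.0775*nr+[0,0,.1585],YR);s=bot.state()['wrist_force'];print('Fr',s@nr)
plane('30',zmin=75,zmax=150,rlo=-90,rhi=60,nv=nr,lv=lr,ref=S)
E
```

```text
t 50.65 pos [0.4815 0.0806 0.1598] rot [179.9  -0.2 -10.3] J [  0.  -3. 112.  -0.  71. 101.] gap 0.381 F [-1.2 -7.6  6. ] gf 19.4
shift [-2.3 -5.2  1.3] turn -0.005432625824369097
Fr -7.6865761262064
top 201 155 normal [ 0.79  -0.007  0.614] tilt 37.9 mean [-40.8 -28.4 112.3] min [-68.7 -47.2  77.1] max [-12.2  10.6 148.3]
side 287 263 normal [ 0.786 -0.019  0.618] tilt 38.2 mean [-35.4  -3.  107.9] min [-65.3 -46.4  75.1] max [ -9.   47.9 145.7]
```

Emit:
{"fn": "servo_tool", "kwargs": {"steps": [[0,-4,-1.2,0],[0,-8,-2.6,0],[0,-12,-4,0],[0,-16,-5.2,0],[0,-20,-6,0],[0,-24,-6.7,0],[0,-28,-7.2,0],[0,-32,-7.3,0]]}}

```text
clock: 51.55
position: [0.4896, 0.1118, 0.1717]
tool_rot: [179.9, -0.5, -10.3]
wrist_force: [-6.9, -10.7, 26.8]
finger_gap: 0.34
gripper_force: 17.2
```

```bash
python3 - <<'E'
from h import *
go(S-.0454*nr+[0,0,.1658],YR);s=bot.state()['wrist_force'];print('Fr',s@nr)
plane('31',zmin=75,zmax=150,rlo=-90,rhi=60,nv=nr,lv=lr,ref=S)
E
```

```text
t 51.55 pos [0.4896 0.1118 0.1717] rot [179.9  -0.5 -10.3] J [  4.  -2. 109.  -0.  72. 104.] gap 0.34 F [ -6.9 -10.7  26.8] gf 17.2
shift [-4.8 -5.2  5.8] turn -0.035900738270612464
Fr -11.779060007653516
top 98 93 normal [ 0.917 -0.016  0.398] tilt 23.4 mean [-19.7 -28.8 112.5] min [-36.4 -47.3  75.6] max [ -3.6  -8.2 149.4]
side 517 370 normal [ 0.92  -0.027  0.39 ] tilt 23.0 mean [-18.5   1.5 112.9] min [-35.2 -46.1  75.3] max [ -1.1  47.7 149.6]
```

Emit:
{"fn": "servo_tool", "kwargs": {"steps": [[0,-4,-5,0],[0,-8,-7,0],[0,-13,-8.5,0],[0,-19,-10,0],[0,-26,-11,0],[0,-33,-12,0],[0,-40,-12.5,0],[0,-45,-12.5,0]]}}

```text
clock: 52.45
position: [0.4957, 0.1587, 0.1798]
tool_rot: [-179.9, -0.2, -10.3]
wrist_force: [2.0, 0.1, 2.0]
finger_gap: 0.251
gripper_force: 1.5
```

```bash
python3 - <<'E'
from h import *
go(S+[0,0,.144],YR);s=bot.state()['wrist_force'];print('Fr',s@nr)
plane('32',zmin=75,zmax=150,rlo=-90,rhi=60,nv=nr,lv=lr,ref=S)
E
```

```text
t 52.45 pos [0.4957 0.1587 0.1798] rot [-179.9   -0.2  -10.3] J [  9.   1. 106.   0.  73. 109.] gap 0.251 F [2.  0.1 2. ] gf 1.5
shift [-2.5 -3.2 35.8] turn -0.012414391770903421
Fr 0.47353973131475485
top 4
side 682 349 normal [0.998 0.002 0.06 ] tilt 3.4 mean [  0.5  -0.9 113.5] min [ -2.9 -47.6  75. ] max [  4.2  47.9 150. ]
```

```bash
python3 - <<'E'
from h import *
w=np.load('s32.npz');X=cloud('side',w['d']);Q=np.stack([(X-S)@nr,(X-S)@lr,X[...,2]],-1)*1000
for a in(-50,-40,-30,30,40,50):
    P=Q[(abs(Q[...,1]-a)<5)&(abs(Q[...,0])<25)&(Q[...,2]>100)&(Q[...,2]<230)];print(a,len(P),np.percentile(P[:,2],[50,95,99]).round(1), np.bincount(((P[:,2]-100)//5).astype(int)))
go(S+[0,0,.144],YR)
q=w['p'];cv2.imwrite('pics/c32.png',cv2.resize(q[130:260,230:370],None,fx=4.4,fy=4.4,interpolation=cv2.INTER_CUBIC)[:,:,::-1])
E
```

```text
-50 77 [185.7 214.1 215.9] [ 0  4  2  2  3  3  2  2  1  2  3  2  2  3  2  4  1  4  3  8  5  6 11  2]
-40 154 [164.3 214.2 215.4] [ 3  6  7  3  8  5  6  9  6  4  7  8  6  8  5  8  2  7  4  7  9  7 14  5]
-30 147 [164.1 215.4 216.8] [ 7  5  9  3  7  6  3  7  4  7  8  3  6  5  7  5  4  4  6  9  3  8 12  9]
30 137 [156.4 212.  216.1] [4 7 6 6 8 3 8 6 6 5 6 7 8 4 4 8 3 2 8 3 8 7 7 3]
40 142 [166.6 216.2 216.9] [ 3  4  7  5  4  6  4  5  7  7  6  6  5  5  7  7  4  3  5  7  6  8 10 11]
50 98 [155.6 213.9 216.1] [4 5 5 4 5 4 6 2 5 3 5 6 3 6 2 2 5 1 4 3 5 4 6 3]
t 52.55 pos [0.4946 0.1585 0.1787] rot [-1.799e+02 -1.000e-01 -1.030e+01] J [  9.   1. 106.   0.  73. 109.] gap 0.248 F [ 1.9 -0.6  4.6] gf 3.6
shift [-1.3 -3.7 34.7] turn 0.026729679167260656
```

View pics/c32.png

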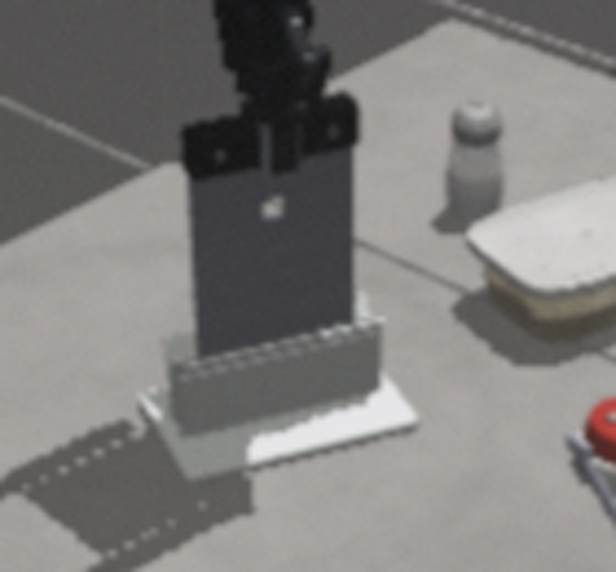

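Emit:
{"fn": "servo_tool", "kwargs": {"steps": [[0,0,-1,0],[0,0,-2,0],[0,0,-4,0],[0,0,-8,0],[-1,-2,-12,0],[-1,-3.5,-14,0],[-1,-3.5,-14,0],[-1,-3.5,-14,0]], "hand": 0.8, "force": 40}}

```text
clock: 53.35
position: [0.4937, 0.1612, 0.1922]
tool_rot: [180.0, -0.0, -10.3]
wrist_force: [0.7, 0.5, -2.3]
finger_gap: 0.231
gripper_force: 41.7
```

```bash
python3 - <<'E'
from h import *
go(S+[0,0,.144],YR)
plane('33',zmin=75,zmax=155,rlo=-90,rhi=60,nv=nr,lv=lr,ref=S)
w=np.load('s33.npz');X=cloud('side',w['d']);Q=np.stack([(X-S)@nr,(X-S)@lr,X[...,2]],-1)*1000
P=Q[(abs(Q[...,1])>25)&(abs(Q[...,1])<48)&(abs(Q[...,0])<25)&(Q[...,2]>100)&(Q[...,2]<260)];print(np.percentile(P[:,2],[95,99]))
P=Q[(abs(Q[...,0])<8)&(Q[...,2]>85)&(Q[...,2]<165)];print('l',np.percentile(P[:,1],[1,99]))
P=Q[(Q[...,2]>60)&(Q[...,2]<72)&(abs(Q[...,0])<28)&(abs(Q[...,1])<55)];print('lip',np.percentile(P,[1,99],axis=0).round(1).tolist())
E
```

```text
t 53.35 pos [0.4937 0.1612 0.1922] rot [180.   -0.  -10.3] J [  9.  -0. 106.  -0.  75. 110.] gap 0.231 F [ 0.7  0.5 -2.3] gf 41.7
shift [ 0.1 -1.2 48.2] turn -0.0011274968962027287
top 24
side 766 396 normal [ 1.    -0.008  0.012] tilt 0.7 mean [ -1.8  -2.1 115.8] min [ -3.8 -48.   75.8] max [  0.6  47.9 155. ]
[227.10528162 229.07611082]
l [-48.95393909  50.46002561]
lip [[-20.0, -53.0, 60.2], [17.0, 53.2, 71.7]]
```

Emit:
{"fn": "servo_tool", "kwargs": {"steps": [[0,0,6,0],[0,0,12,0],[0,0,18,0],[0,0,24,0],[0,0,29,0],[0,0,34,0],[0,0,39,0],[0,0,43,0]], "force": 25}}

```text
clock: 54.25
position: [0.4936, 0.1612, 0.1486]
tool_rot: [180.0, 0.0, -10.3]
wrist_force: [0.6, 1.0, -1.0]
finger_gap: 0.229
gripper_force: 41.8
```

Emit:
{"fn": "servo_tool", "kwargs": {"steps": [[0,0,3,0],[0,0,6,0],[0,0,9,0],[0,0,11,0],[0,0,13,0],[0,0,15,0],[0,0,16,0],[0,0,16,0]]}}

```text
clock: 55.05
position: [0.4946, 0.1613, 0.1345]
tool_rot: [-180.0, -0.1, -10.3]
wrist_force: [-0.7, -1.4, 4.9]
finger_gap: 0.226
gripper_force: 42.7
```

```bash
python3 - <<'E'
from h import *
go(S+[0,0,.144],YR)
plane('34',zmin=75,zmax=130,rlo=-90,rhi=60,nv=nr,lv=lr,ref=S)
w=np.load('s34.npz');X=cloud('side',w['d']);Q=np.stack([(X-S)@nr,(X-S)@lr,X[...,2]],-1)*1000
P=Q[(abs(Q[...,1])>25)&(abs(Q[...,1])<48)&(abs(Q[...,0])<25)&(Q[...,2]>100)&(Q[...,2]<260)];print(np.percentile(P[:,2],[95,99]))
E
```

```text
t 55.05 pos [0.4946 0.1613 0.1345] rot [-1.80e+02 -1.00e-01 -1.03e+01] J [  9.   4. 108.  -0.  68. 110.] gap 0.226 F [-0.7 -1.4  4.9] gf 42.7
shift [-0.8 -1.  -9.5] turn -0.012140238591712205
top 1
side 526 279 normal [ 1.   -0.02 -0.02] tilt -1.1 mean [ -1.8  -1.7 103.1] min [ -4.4 -47.9  75.2] max [  0.7  47.5 130. ]
[170.77007221 172.82445996]
```

Emit:
{"fn": "servo_tool", "kwargs": {"steps": [[0,0,-0.5,0],[0,0,-0.5,0],[0,0,-0.5,0],[0,0,-0.5,0],[0,0,-0.5,0],[0,0,-0.5,0],[0,0,-0.5,0],[0,0,-0.5,0]], "hand": -0.2}}

```text
clock: 55.95
position: [0.4937, 0.1612, 0.1336]
tool_rot: [180.0, 0.0, -10.3]
wrist_force: [0.2, -0.9, 0.5]
finger_gap: 0.601
gripper_force: 0.0
```

Emit:
{"fn": "servo_tool", "kwargs": {"steps": [[0,0,-8,0],[0,0,-18,0],[0,0,-30,0],[0,0,-45,0],[0,0,-60,0],[0,0,-75,0],[0,0,-85,0],[0,0,-85,0]]}}

```text
clock: 56.75
position: [0.4949, 0.1614, 0.221]
tool_rot: [-179.9, -0.2, -10.3]
wrist_force: [0.1, -0.1, -1.5]
finger_gap: 0.597
gripper_force: 0.0
```

```bash
python3 - <<'E'
from h import *
go(S+[0,0,.144],YR)
plane('35',zmin=75,zmax=145,rlo=-90,rhi=60,nv=nr,lv=lr,ref=S)
w=np.load('s35.npz');X=cloud('side',w['d']);Q=np.stack([(X-S)@nr,(X-S)@lr,X[...,2]],-1)*1000
for a in(-40,-20,0,20,40):
    P=Q[(abs(Q[...,1]-a)<8)&(abs(Q[...,0])<25)&(Q[...,2]>100)&(Q[...,2]<195)];print(a,np.percentile(P[:,2],[95,99]).round(1))
P=Q[(abs(Q[...,0])<8)&(Q[...,2]>85)&(Q[...,2]<140)];print('l',np.percentile(P[:,1],[1,99]))
E
```

```text
t 56.75 pos [0.4949 0.1614 0.221 ] rot [-179.9   -0.2  -10.3] J [  9.  -1. 104.  -0.  78. 110.] gap 0.597 F [ 0.1 -0.1 -1.5] gf 0.0
shift [-1.3 -0.7 77. ] turn -0.015720740200634964
top 0
side 601 313 normal [ 0.999 -0.012  0.039] tilt 2.2 mean [ -6.5  -0.  106.6] min [-10.1 -47.7  75.6] max [ -3.9  46.5 143.6]
-40 [169.7 171.7]
-20 [170.2 171.1]
0 [170.4 172. ]
20 [170.  171.7]
40 [170.9 171.9]
l [-48.46750125  52.18280426]
```

```bash
python3 -c "
from cell import bot
print(bot.job_done())"
```

```text
the job is handed in; nothing more can be done
None
```

The job is handed in: the scraper came off the hook with only a few newtons showing at the wrist, and it now stands upright (about 2° lean), home and centred in the rack slot with the gripper clear. No verdict came back.

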